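# Lock off and steady the egg-settling platform

### The arm

A 6-joint arm with a two-finger parallel gripper is mounted at the origin on the work surface. World frame = base frame: x ahead of the robot, y to its left, z up, the work surface at z = 0. Lengths are in m, angles in rad, forces in N, time in s.
With the tool pointing down it reaches from about 0.225 to 0.875 m from the base axis. Payload 3.4 kg.
Tool frame: the origin (TCP) lies on the centre line of the jaws, within the pads' length; the fingertips stand 19 mm ahead of it and the grasp point (between the pads) is the TCP (nose_length is the distance from the TCP to the fingertips, in m); z points along the fingers, y is the direction in which the jaws open and shut (so a half turn about z gives the same grasp; the last joint's range is limited). The gripper opens to 85 mm and grips with 20 to 120 N. Pads are 22 mm wide; open, the fingers measure 114 mm over their backs; the gripper's body (76 mm by 85 mm) begins 54 mm behind the grasp point. The pads swing forward as they close: fully open they stand 13 mm farther back than shut.
Start: joints at [1.063, 0.276, 1.505, -0, 1.361, -0.121], TCP at [0.217, 0.533, 0.25] pointing down, gripper open.
Joint ranges: [-2.89, 2.89], [-0.75, 2.08], [0.22, 2.7], [-1.18, 4.32], [0.11, 2.71], [-2.7, 2.7]. Speed limits (rad/s): [2.57, 2.57, 3.14, 3.14, 3.14, 3.14].

### API

Orientations are given as a unit quaternion [w, x, y, z].
In Python, from rig import * gives the robot as it stands.
- The arm moves only by the shell command python3 -m jog 'ROWS' [OPENING] [FORCE]. ROWS is JSON, one flat list of numbers, 6 for each row, row after row: the shift along the tool's x, y, z in mm, then the turn, a rotation vector about the tool's x, y, z in degrees. In form: [tx, ty, tz, wx, wy, wz, tx, ty, tz, wx, wy, wz, ...]. A call has 1 to 10 rows; each row is the pose to reach, as a shift and turn from the pose commanded when the call began, along the tool's axes at that moment; what a row does not reach only later rows make up. A row lasts 1/8 s, in which the tool goes at most 62.5 mm and 10.7 degrees, less where a joint would pass 70% of its speed; a pose out of reach is approached as far as the arm can. A call with a gripper value outside its range is refused whole. OPENING is the closure, from 0 (fully open) to 1 (shut), set as the call begins (- or left out, the last holds). The fingers move at their own pace and stop on an object; FORCE is the grip in N (left out, the last holds). Time passes only in rows, so rows that repeat a pose let the fingers close. It gives the time, the measured TCP pose, the force and the opening at its end, in the units of the state.
- get_state(): the state, without advancing time (a new reading comes with each control period).
- get_image(name): name is "scene" or "top" or "wrist"; returns a dict with "frame" (384x512x3 uint8, red, green, blue), "camera_matrix" (3x3 intrinsics, pixels), "k1" (the pictures are not rectified: a ray, as slopes to the right and down, at radius r is drawn at 1 + k1 r^2 times it, then the intrinsics apply), "rvec" (rotation vector, rad) and "tvec" (3), from world to camera coordinates, as OpenCV has them. Camera axes: x right, y down, z forward; pixel columns grow to the right and rows downward; lengths in m; the calibration is good to about 2 mm. A picture is of the moment at which its call begins. There is no depth.
- sign_off(): hands the job in, once; it reports no verdict.
The state is a dict: "clock": time; "qpos": joint angles; "qd": joint speeds; "effort": joint torques, N m; "position": TCP position; "ee_rot": TCP orientation; "contact_force": force on the tool from outside, world axes, zero at the start; "moment": the same for the moment, N m; "width": finger opening in m.
Only numpy, scipy, OpenCV 4.12 (cv2) and the standard library are available. Lean on these libraries where they do the work, as an engineer would, in place of code of your own. Each camera call takes 0.05 s, during which the arm holds its last target.

### The job

Make the rocking egg-settling platform safe and steady: first turn the red isolator handle on the sloped console fully to off, and only then swing its lockout hasp fully out. Next lift the blue egg carrier off the platform by its handle and, keeping it upright, set it down gently (not dropped) squarely in the middle of the pink pad, lined up lengthwise with it. Finally screw the platform's blue-handled corner foot clockwise until it turns no further and the platform sits level, leave everything like that, and do not knock the other things on the table about.

Things in the scene. Friction and masses are not known exactly. Their poses are not given: they have to be found in the camera images.
- isolator (a joint): Rotary isolator handle on the console's sloped face (yellow plate). 0 = on (bar points up the slope to the green mark), 1.571 rad = off (bar lies across the slope, its white-striped end to the left, at the red mark), a stop at each end. Turns anticlockwise as you look at the face; stiff (about 0.15 N m) and stays where it is left. May start up to 0.2 rad past on.
- isolator_grip (a point): Point on the isolator's axis inside the red bar, 36 mm off the sloped face. The bar is 80 long, 16 wide and stands from 11 to 51 mm off the face. The point turns with the handle: z = outward normal of the face (32 degrees from vertical, leaning towards the robot side of the console), x = along the bar to its white-striped end, y = across the bar. The joint is a rotation about +z.
- hasp (a joint): Steel lockout hasp (flat tongue 90 x 24 x 5 mm) low on the same face, pivoting in the plane of the face. 0 = folded in across the face, pointing left; 1.571 rad = swung fully out, projecting down the slope past the console's lower edge. Stops at both ends, stays where left (about 0.08 N m). May start up to 0.2 rad open.
- hasp_grip (a point): Point on the axis of the hasp's yellow round finger knob (diameter 16 mm, standing from 8 to 50 mm off the face), 36 mm off the face, 65 mm from the hasp's pivot. z = outward normal of the face, x = from pivot to knob; the hasp opens by a rotation about +z.
- hasp_pivot (a point): Point on the hasp's pivot axis, 36 mm off the face, 65 mm from hasp_grip; same axes as hasp_grip.
- console: Grey console (fixed), 170 wide (y), about 180 deep (x); its sloped face, 215 mm long up the slope, has its centre 170 mm over the table, lower edge at about 113 mm, upper edge at about 227 mm. Origin: centre of its underside. The face looks up and to its -x.
- carrier: Blue open egg carrier with quail eggs set in it, 170 (x) x 110 (y) x 45 mm, about 0.5 kg, with a bridge handle along x. Origin: centre of its underside. It starts on the platform.
- carrier_grip (a point): Centre of the carrier's handle bar, 100 mm above its underside. The bar runs along x, 16 mm wide (y) and 18 mm high; the free length between the posts is 150 mm. x, y, z are the carrier's axes.
- pad: Pink pad fixed on the table, 240 (x) x 180 (y) x 6 mm thick. Origin: centre of its underside; the carrier's length goes along the pad's x, either way round.
- deck (a point): Centre of the top of the steel platform (220 x 200 mm, top 82 mm over the table), axes of the platform. The platform (about 5 kg) rests loose on its feet, leans by about 0.03 to 0.04 rad towards its short corner foot at the start and comes level as that foot is screwed down.
- foot_screw (a joint): Screw foot at the platform's corner nearest the robot on the platform's left, with a blue T-handle on top. Starts at 0 to 0.5 rad; clockwise from above increases it, to a firm stop at 2.6 rad where the platform is level. Takes about 0.1 to 0.25 N m, stays where left.
- foot_grip (a point): Point on the foot screw's axis inside its blue bar handle, about 115 mm over the table. The bar is 70 long, 16 wide, 36 mm high (its top 14 mm above this point). The point turns with the screw: x = along the bar, z = up. The joint is a rotation about -z.
- spray: White bottle 170 mm high with a blue cap: leave alone.
- jar: Amber jar 75 mm high: leave alone.
- mug: White mug 90 mm high: leave alone.
- can: Green can 100 mm high: leave alone.
- brush: Hand brush lying flat near the robot: leave alone.

How it is judged:
On the way, in this order (a step that is already met when the one before it is completed fails the run):
1. the isolator handle is turned to off while the hasp is still in (value of joint isolator above 1.45 rad and value of joint hasp below 0.5 rad), for 0.1 s.
2. the hasp is swung out, the isolator still off (value of joint hasp above 1.35 rad and value of joint isolator above 1.45 rad), for 0.1 s.
3. the carrier stands released on the pink pad (horizontal distance between carrier and pad below 0.03 m and angle between the x axis of carrier and the x axis of pad, either way round below 0.25 rad and z of carrier in the frame of pad between 0.003 and 0.009 m and angle between carrier's own z axis and vertical below 0.05 rad and linear speed of carrier below 0.02 m/s and contact force between carrier and the fingers below 0.1 N), for 0.2 s.
4. the corner foot is screwed down to its stop and the platform is level (value of joint foot_screw above 2.4 rad and angle between deck's own z axis and vertical below 0.01 rad), for 0.2 s.
At the end, for the whole second after the job is handed in: Isolator off (joint above 1.45 rad), hasp out (above 1.35 rad), the carrier upright, at rest and released on the pink pad within 30 mm of its centre and 0.25 rad of its length, the foot screw above 2.4 rad of 2.6 and the platform within 0.01 rad of level (all of step 2 and all of step 3 and all of step 4); the robot touches nothing.
It fails at once if the carrier is tipped by more than 0.35 rad (angle between carrier's own z axis and vertical above 0.35 rad).
It fails at once if the carrier is dropped or slammed down (faster than 0.5 m/s within 14 mm of the pad) (height (world z) of carrier below 0.02 m and linear speed of carrier above 0.5 m/s).
It fails at once if another thing on the table is shifted by more than 40 mm (distance of any of spray, jar, mug, can, brush from where it was at the start of the episode above 0.04 m).
It also fails if it takes over 72 s, if anything falls off the work surface, if the arm or the gripper's body presses on something with over 40 N, if the wrist force passes 120 N, or if a joint passes its speed limit or range.

## Working session

There is one attempt and no reset: what is moved stays moved. The work goes in short steps, Python scripts to look and compute and a shell command to move; the robot and the scene stay as the last step left them, time stands still between calls to the robot, and variables do not carry over. Pictures are saved under pics/ and viewed, and the job is handed in when it is done.

```bash
ls; mkdir -p pics
python3 - <<'E'
from rig import *
import cv2
print(get_state())
for n in ["scene","top","wrist"]:
    im=get_image(n); cv2.imwrite(f"pics/{n}0.png",cv2.cvtColor(im["frame"],cv2.COLOR_RGB2BGR))
    print(n,im["camera_matrix"],im["k1"],im["rvec"],im["tvec"])
E
```

```text
pics
{'clock': 0.0, 'qpos': array([ 1.06298948e+00,  2.76580485e-01,  1.50613553e+00, -2.31179616e-05,
        1.36066495e+00, -1.20999573e-01]), 'qd': array([ 7.34874517e-04,  3.50595298e-05, -8.58893501e-04, -1.20672727e-03,
        7.87056134e-04, -3.23058714e-04]), 'effort': array([-1.56530132e-03, -4.16769683e+01, -2.45809060e+01, -1.93037686e-04,
        1.07195653e-02, -9.35552649e-07]), 'position': array([0.21668334, 0.53208541, 0.24944698]), 'ee_rot': array([-2.65768823e-04,  1.92197728e-01,  9.81355814e-01, -8.53822326e-04]), 'contact_force': array([-0.10239582,  0.02219338,  0.40122322]), 'moment': array([ 0.02590967,  0.0256826 , -0.03381902]), 'width': 0.08502480561034982}
scene [[493.48310092   0.         263.24706359]
 [  0.         493.48310092 199.52955379]
 [  0.           0.           1.        ]] -0.06974868644821328 [ 0.78146017  2.65679522 -1.012026  ] [ 0.45352836 -0.14205494  2.07035712]
top [[458.73330707   0.         257.16704848]
 [  0.         458.73330707 191.37242723]
 [  0.           0.           1.        ]] -0.17927610107899683 [ 2.11184252 -2.1406932   0.21733326] [-0.01333568  0.57309416  1.96473726]
wrist [[279.24338559   0.         252.88844102]
 [  0.         279.24338559 193.66997647]
 [  0.           0.           1.        ]] -0.0044654510675903895 [-2.40458979 -1.61807689 -0.22673935] [-0.57311079 -0.03630466  0.38046464]
```

View pics/scene0.png

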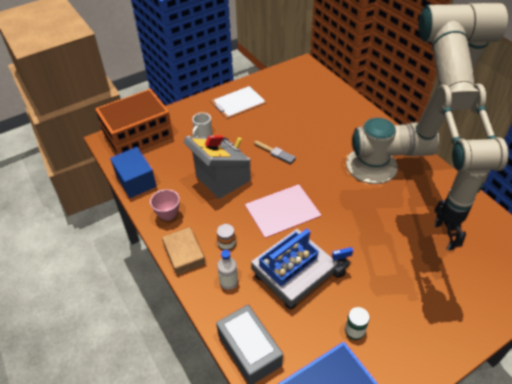

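View pics/top0.png

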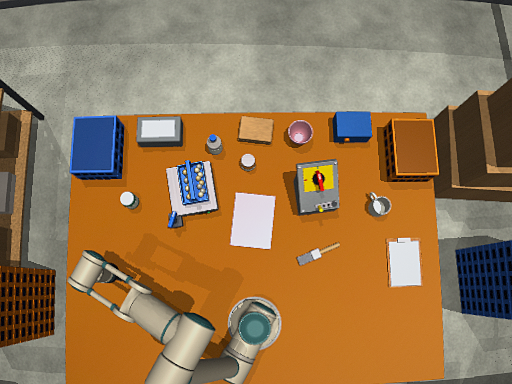

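View pics/wrist0.png

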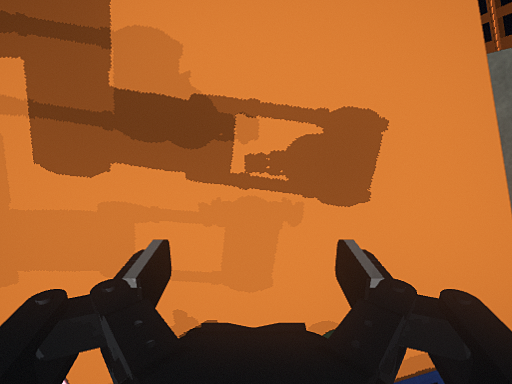

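The top view shows the console at (318,187) with the red handle at (320,180), the pad at (253,221), and the carrier and platform at (193,187). The blue foot handle is at (173,219). I'll zoom in next.

```bash
cat > h.py <<'E'
from rig import *
import cv2, numpy as np
from scipy.spatial.transform import Rotation as R
def cam(im):
    return im["camera_matrix"],np.array([im["k1"],0,0,0.]),np.array(im["rvec"]),np.array(im["tvec"])
def ray(im,uv):
    K,d,r,t=cam(im); p=cv2.undistortPoints(np.array(uv,float).reshape(-1,1,2),K,d).reshape(-1,2)
    M=cv2.Rodrigues(r)[0]; c=-M.T@t
    v=np.c_[p,np.ones(len(p))]@M
    return c,v/np.linalg.norm(v,axis=1)[:,None]
def onz(im,uv,z):
    c,v=ray(im,uv); return c+v*((z-c[2])/v[:,2])[:,None]
def proj(im,P):
    K,d,r,t=cam(im); return cv2.projectPoints(np.array(P,float).reshape(-1,1,3),r,t,K,d)[0].reshape(-1,2)
def tri(a,ua,b,ub):
    c1,v1=ray(a,ua);c2,v2=ray(b,ub);out=[]
    for p,q in zip(v1,v2):
        A=np.c_[p,-q];s=np.linalg.lstsq(A,c2-c1,rcond=None)[0]
        P,Q=c1+s[0]*p,c2+s[1]*q; out.append(np.r_[(P+Q)/2,np.linalg.norm(P-Q)])
    return np.array(out)
def save(im,name,box=None,s=1):
    f=im["frame"]
    if box: x0,y0,x1,y1=box; f=f[y0:y1,x0:x1]
    f=cv2.resize(f,None,fx=s,fy=s,interpolation=cv2.INTER_CUBIC)
    cv2.imwrite("pics/"+name,cv2.cvtColor(f,cv2.COLOR_RGB2BGR))
def T(x):
    return R.from_quat(np.r_[x[1:],x[0]])
def move(goalR,goalp):
    s=get_state(); R0=T(s["ee_rot"]); 
    d=R0.inv().apply(np.array(goalp)-s["position"])*1000
    w=(R0.inv()*goalR).as_rotvec(degrees=True)
    print("shift",d.round(1),"turn",w.round(1))
E
python3 - <<'E'
from h import *
im=get_image("top"); save(im,"t1.png",(285,150,355,225),8); save(im,"t2.png",(155,150,285,260),6)
im=get_image("scene"); save(im,"s1.png",(180,120,260,200),7);save(im,"s2.png",(235,175,365,310),5)
E
```

```text
(no output)
```

View pics/t1.png

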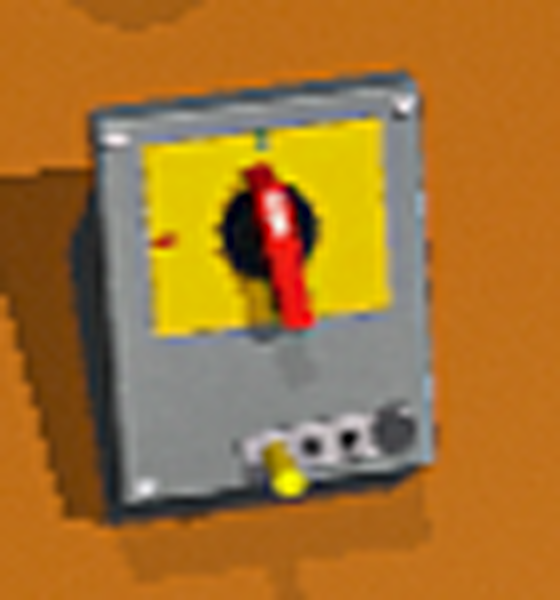

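View pics/t2.png

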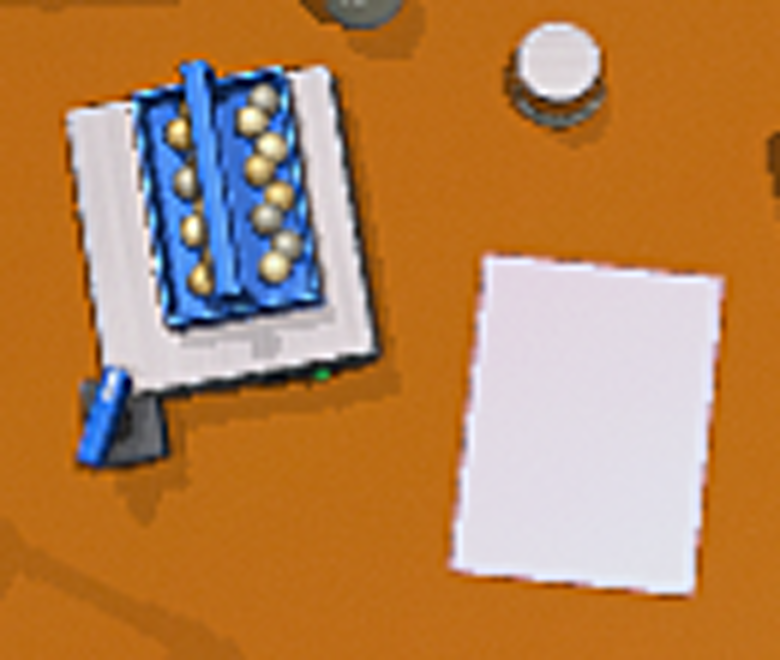

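View pics/s1.png

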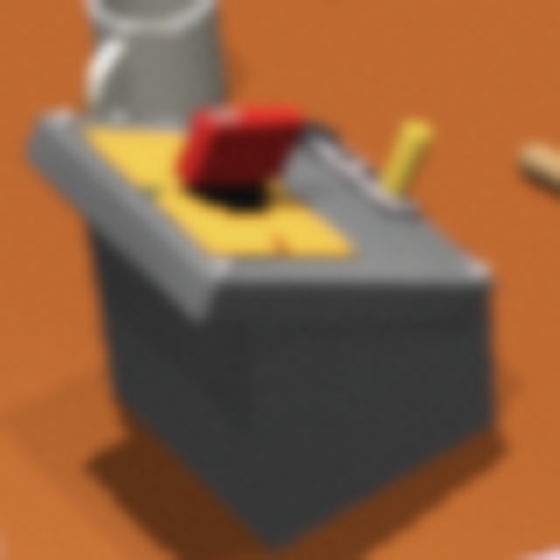

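View pics/s2.png

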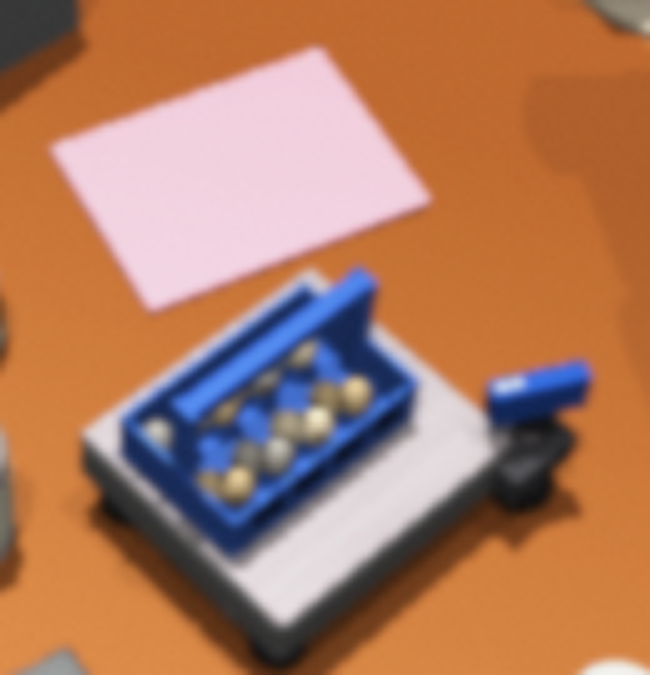

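Run:
```python
from h import *
t=get_image("top"); s=get_image("scene")
print("campos",ray(t,[[256,192]])[0],ray(s,[[256,192]])[0])
up=lambda x0,y0,k,l:[[x0+(a+.5)/k-.5,y0+(b+.5)/k-.5] for a,b in l]
# console face corners UL UR LR LL
c=up(285,150,8,[(95,112),(412,78),(432,458),(115,512)])
P=np.vstack([onz(t,c[:2],.227),onz(t,c[2:],.113)]);print(P.round(4))
print("edges",[np.linalg.norm(P[i]-P[(i+1)%4]).round(4) for i in range(4)],"yaw", [np.arctan2(*(v[1::-1])).round(3) for v in (P[0]-P[3],P[1]-P[2])], [np.arctan2(-v[0],v[1]) .round(3)for v in (P[0]-P[1],P[3]-P[2])], "centre",P.mean(0).round(4))
# scene UL(=far-left) : LL corner (485,275) ; UL (205,310)? ; UR (45,125)
cs=up(180,120,7,[(205,268),(487,270)])
print("tri LL plate", tri(t,[c[3]],s,[cs[1]]).round(4))
# yellow plate corners by mask in top
f=t["frame"].astype(int)
y=((f[...,0]>150)&(f[...,1]>150)&(f[...,2]<90)).astype(np.uint8)
n,l,st,ce=cv2.connectedComponentsWithStats(y)
for i in range(1,n):
    if st[i,4]>8: print("yellow",st[i],ce[i].round(2))
# pad
pm=up(155,150,6,[(487,255),(723,277),(692,595),(453,570)]);Q=onz(t,pm,.006);print("pad",Q.round(4),Q.mean(0).round(4),[np.linalg.norm(Q[i]-Q[(i+1)%4]).round(4) for i in range(4)],"yaw",[np.arctan2(v[1],v[0]).round(3) for v in (Q[0]-Q[3],Q[1]-Q[2])])
psn=up(235,175,5,[(320,46),(430,200),(152,310),(52,148)]);Q=onz(s,psn,.006);print("padS",Q.round(4),Q.mean(0).round(4))
# carrier bar ends (top face)
b=up(155,150,6,[(195,65),(230,295)]); bs=up(235,175,5,[(185,405),(362,278)])
print("bar tri",tri(t,b,s,bs).round(4))
h=up(155,150,6,[(117,372),(92,462)]);hs=up(235,175,5,[(490,385),(588,368)])
print("foot",onz(t,h,.129).round(4))
d=up(155,150,6,[(68,113),(327,67),(380,352)]);print("deck",onz(t,d,.082).round(4))
```

```text
campos [0.18849075 0.00607201 2.03795035] [1.17107794 1.00807042 1.45760649]
[[ 0.6532 -0.1807  0.227 ]
 [ 0.6697 -0.345   0.227 ]
 [ 0.49   -0.3677  0.113 ]
 [ 0.4634 -0.1963  0.113 ]]
edges [np.float64(0.1651), np.float64(0.2141), np.float64(0.1735), np.float64(0.2219)] yaw [np.float64(0.082), np.float64(0.126)] [np.float64(0.101), np.float64(0.154)] centre [ 0.5691 -0.2725  0.17  ]
tri LL plate [[ 0.4671 -0.1995  0.1252  0.0137]]
yellow [393 127   5  48  56] [394.95 150.61]
yellow [435 140   2  18  18] [435.5 148.5]
yellow [437 159   1  10  10] [437.  163.5]
yellow [303 165  31  27 514] [317.89 177.03]
yellow [319 208   4   4  12] [320.75 209.67]
pad [[ 0.5803  0.0749  0.006 ]
 [ 0.5613 -0.1022  0.006 ]
 [ 0.3234 -0.0744  0.006 ]
 [ 0.3441  0.1015  0.006 ]] [ 4.523e-01 -1.000e-04  6.000e-03] [np.float64(0.1781), np.float64(0.2395), np.float64(0.1771), np.float64(0.2377)] yaw [np.float64(-0.112), np.float64(-0.117)]
padS [[ 0.3198 -0.0763  0.006 ]
 [ 0.343   0.102   0.006 ]
 [ 0.5787  0.075   0.006 ]
 [ 0.5585 -0.1008  0.006 ]] [ 0.45  -0.     0.006]
bar tri [[0.6798 0.2706 0.1967 0.001 ]
 [0.5213 0.244  0.1852 0.0035]]
foot [[0.476  0.3319 0.129 ]
 [0.4125 0.3485 0.129 ]]
deck [[0.6758 0.3802 0.082 ]
 [0.7078 0.1892 0.082 ]
 [0.4956 0.1497 0.082 ]]
```

The pad comes out the right size (178 x 239 mm), centred at about (0.451, 0.000) with yaw -0.114. The console face centre is about (0.569, -0.272) with yaw about 0.11. Next I'll bring the wrist camera square over the console face.

```bash
cat >> h.py <<'E'
def face(psi):
    a=np.radians(32); n=np.array([-np.sin(a)*np.cos(psi),-np.sin(a)*np.sin(psi),np.cos(a)])
    u=np.array([np.cos(a)*np.cos(psi),np.cos(a)*np.sin(psi),np.sin(a)])  # up slope
    return n,u,np.cross(n,u)  # left
def faceR(psi,th):  # tool for bar angle th : y=-bar y
    n,u,l=face(psi); x=np.cos(th)*u+np.sin(th)*l; y=np.cross(n,x)
    return R.from_matrix(np.c_[np.cross(-y,-n),-y,-n])
E
python3 - <<'E'
from h import *
psi=.11;n,u,l=face(psi);C=np.array([.569,-.2725,.17])
t=get_image("top");w=get_image("wrist");s=get_state()
cw=ray(w,[[256,192]]); R0=T(s["ee_rot"]);print("cam in tool",R0.inv().apply(cw[0]-s["position"]),R0.inv().apply(cw[1]), R0.inv().apply(cv2.Rodrigues(np.array(w["rvec"]))[0]).round(3))
def onface(im,uv,h):
    c,v=ray(im,uv); return c+v*(((C+n*h-c)@n)/(v@n))[:,None]
up=lambda x0,y0,k,l:[[x0+(a+.5)/k-.5,y0+(b+.5)/k-.5] for a,b in l]
def fc(P): return np.c_[(P-C)@u,(P-C)@l,(P-C)@n].round(4)
print("iso top bar ends",fc(onface(t,up(285,150,8,[(265,180),(300,325)]),.051)))
print("knob top, pivot",fc(onface(t,up(285,150,8,[(290,480)]),.05)),fc(onface(t,up(285,150,8,[(395,430)]),.005)))
print("plate",fc(onface(t,up(285,150,8,[(143,145),(382,120),(392,303),(155,335)]),.001)))
move(faceR(psi,.15),C+.03*u+n*.22)
E
```

```text
cam in tool [ 0.07097164 -0.00092927 -0.1248222 ] [[-0.27217652  0.01077698  0.96218699]] [[ 0.     1.     0.   ]
 [-0.961  0.    -0.278]
 [-0.278 -0.     0.961]]
iso top bar ends [[ 0.0809  0.0058  0.051 ]
 [ 0.0008 -0.0081  0.051 ]]
knob top, pivot [[-0.0848  0.0011  0.05  ]] [[-0.084  -0.0651  0.005 ]]
plate [[ 0.0898  0.0588  0.001 ]
 [ 0.0881 -0.0661  0.001 ]
 [-0.0133 -0.0672  0.001 ]
 [-0.0151  0.0594  0.001 ]]
shift [-549.6 -656.1 -122.2] turn [-41.2   7.2 138.2]
```

```bash
python3 -m jog '[-550,-656,-122,-41,7,138,-550,-656,-122,-41,7,138,-550,-656,-122,-41,7,138,-550,-656,-122,-41,7,138,-550,-656,-122,-41,7,138,-550,-656,-122,-41,7,138,-550,-656,-122,-41,7,138,-550,-656,-122,-41,7,138,-550,-656,-122,-41,7,138,-550,-656,-122,-41,7,138]' 0
python3 - <<'E'
from h import *
psi=.11;n,u,l=face(psi);C=np.array([.569,-.2725,.17])
print(get_state()["qpos"].round(3))
move(faceR(psi,.15),C+.03*u+n*.22)
E
```

```text
clock: 1.7
position: [0.4054, -0.056, 0.3389]
ee_rot: [0.006, 0.871, 0.433, 0.233]
contact_force: [1.1, -0.1, -0.4]
width: 0.0855
[-0.675 -0.208  1.888  0.439  1.268 -0.119]
shift [-120.5  203.5  -43.1] turn [-10.4   1.9  35.6]
```

```bash
python3 -m jog '[-120,203,-43,-10.4,1.9,35.6,-120,203,-43,-10.4,1.9,35.6,-120,203,-43,-10.4,1.9,35.6,-120,203,-43,-10.4,1.9,35.6,-120,203,-43,-10.4,1.9,35.6,-120,203,-43,-10.4,1.9,35.6]'
python3 - <<'E'
from h import *
psi=.11;n,u,l=face(psi);C=np.array([.569,-.2725,.17])
print(get_state()["qpos"].round(3))
move(faceR(psi,.15),C+.03*u+n*.22)
w=get_image("wrist");save(w,"w1.png",None,1.5)
E
```

```text
clock: 2.45
position: [0.4797, -0.2783, 0.3711]
ee_rot: [0.004, 0.953, 0.128, 0.274]
contact_force: [0.0, 1.4, 0.0]
width: 0.0852
[-0.952  0.007  1.663  0.513  1.228  0.236]
shift [-1.4  3.9 -2.1] turn [-0.3  0.2  0.3]
```

View pics/w1.png

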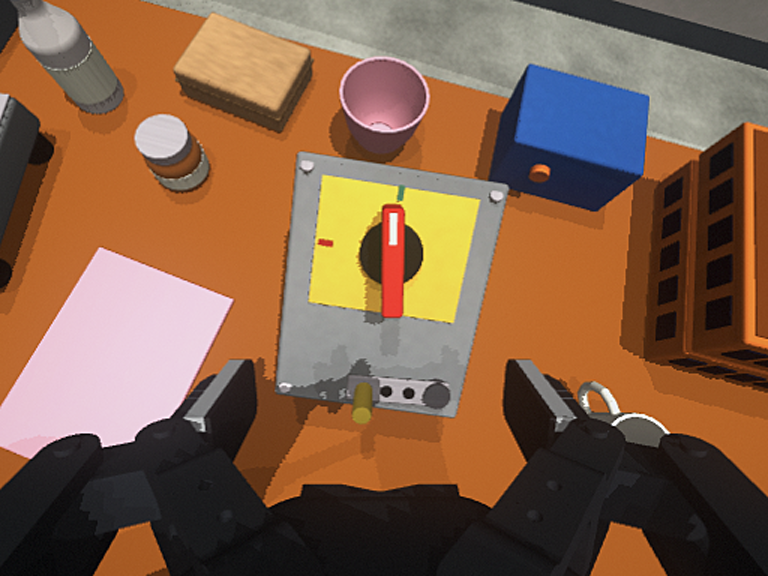

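The view is clear. In 1.5x pixels, the red bar's top runs (393,206) to (393,317), the knob's top is at (361,415) and the pivot at (436,394). The face corners are (299,153), (508,185), (455,416) and (276,392).

Run:
```python
from h import *
w=get_image("wrist")
up=lambda l:[[(a+.5)/1.5-.5,(b+.5)/1.5-.5] for a,b in l]
P=np.vstack([onz(w,up([(299,153),(508,185)]),.227),onz(w,up([(455,416),(276,392)]),.113)]);print(P.round(4),P.mean(0).round(4))
print("edges",[np.linalg.norm(P[i]-P[(i+1)%4]).round(4) for i in range(4)],"yaw", [np.arctan2(*(v[1::-1])).round(3) for v in (P[0]-P[3],P[1]-P[2])], [np.arctan2(-v[0],v[1]) .round(3)for v in (P[0]-P[1],P[3]-P[2])])
f=w["frame"].astype(int)
r=((f[...,0]>150)&(f[...,1]<90)&(f[...,2]<90)).astype(np.uint8)
n_,l_,st,ce=cv2.connectedComponentsWithStats(r)
k=[i for i in range(1,n_) if st[i,4]>150];print(st[k])
psi=.12;n,u,l=face(psi);C=np.array([P[:,0].mean(),P[:,1].mean(),.17])
def onface(im,uv,h):
    c,v=ray(im,uv); return c+v*(((C+n*h-c)@n)/(v@n))[:,None]
def fc(P): return np.c_[(P-C)@u,(P-C)@l,(P-C)@n].round(4)
A=onface(w,up([(393,207),(393,317)]),.051);print("bar",fc(A),A.mean(0).round(4))
print("knob",fc(onface(w,up([(361,416)]),.05)),onface(w,up([(361,416)]),.05),"pivot",fc(onface(w,up([(437,394)]),.005)))
print("plate",fc(onface(w,up([(322,175),(479,201),(455,323),(308,301)]),.001)))
print("corners",fc(onface(w,up([(299,153),(508,185),(455,416),(276,392)]),0)))
```

```text
[[ 0.6447 -0.1843  0.227 ]
 [ 0.6651 -0.3484  0.227 ]
 [ 0.4879 -0.3702  0.113 ]
 [ 0.4683 -0.2039  0.113 ]] [ 0.5665 -0.2767  0.17  ]
edges [np.float64(0.1653), np.float64(0.2118), np.float64(0.1674), np.float64(0.211)] yaw [np.float64(0.111), np.float64(0.123)] [np.float64(0.123), np.float64(0.118)]
[[  53   67   33   23  267]
 [ 255  137   15   75  945]
 [ 429  242   83   38 1306]
 [ 242  272   51   28  557]
 [  65  368   33   16  164]]
bar [[ 0.0797  0.0064  0.051 ]
 [ 0.001  -0.0061  0.051 ]] [ 0.5737 -0.2757  0.2346]
knob [[-0.0856  0.0058  0.05  ]] [[ 0.46741462 -0.28280903  0.16702893]] pivot [[-0.0823 -0.061   0.005 ]]
plate [[ 0.0918  0.063   0.001 ]
 [ 0.0904 -0.0629  0.001 ]
 [-0.0142 -0.0645  0.001 ]
 [-0.0131  0.0634  0.001 ]]
corners [[ 0.1055  0.0826  0.    ]
 [ 0.1059 -0.0832 -0.    ]
 [-0.1052 -0.0831  0.    ]
 [-0.1048  0.0838  0.    ]]
```

Run:
```python
from h import *
psi=.12;n,u,l=face(psi);C=np.array([.5665,-.2767,.17])
move(faceR(psi,.157),C+.04*u+n*.10)
move(faceR(psi,.157),C+.04*u+n*.036)
```

```text
shift [  5.3  10.4 116.6] turn [ 0.   0.2 -0.5]
shift [  5.5  10.3 180.6] turn [ 0.   0.2 -0.5]
```

```bash
python3 -m jog '[5.3,10.4,60,0,0.2,-0.5,5.3,10.4,117,0,0.2,-0.5,5.4,10.4,150,0,0.2,-0.5,5.5,10.3,180.6,0,0.2,-0.5,5.5,10.3,180.6,0,0.2,-0.5]' 0; python3 -m jog '[0,0,0,0,0,0,0,0,0,0,0,0,0,0,0,0,0,0,0,0,0,0,0,0,0,0,0,0,0,0]' 1 60;  python3 - <<'E'
from h import *
psi=.12;n,u,l=face(psi);C=np.array([.5665,-.2767,.17])
s=get_state();print(s["qpos"].round(3),s["moment"].round(2))
move(faceR(psi,.157),C+.04*u+n*.036)
w=get_image("wrist");save(w,"w2.png",None,1.2)
E
```

```text
clock: 3.18
position: [0.5812, -0.2739, 0.2198]
ee_rot: [0.004, 0.952, 0.133, 0.275]
contact_force: [-0.2, 0.1, 0.1]
width: 0.0851
clock: 3.8
position: [0.5809, -0.2744, 0.2228]
ee_rot: [0.004, 0.952, 0.133, 0.276]
contact_force: [-5.1, 5.8, 6.3]
width: 0.015
[-0.78   0.221  1.794  0.589  0.849  0.18 ] [0.56 0.39 0.37]
shift [-0.4  0.5  1. ] turn [-0.1 -0.1 -0. ]
```

View pics/w2.png

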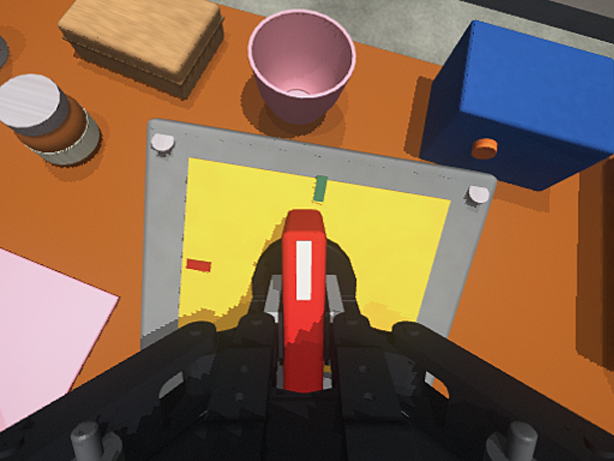

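The bar is gripped (width 15 to 16 mm). Turning about tool -z.

```bash
python3 -m jog '[0,0,0,0,0,-9,0,0,0,0,0,-18,0,0,0,0,0,-27,0,0,0,0,0,-36,0,0,0,0,0,-45,0,0,0,0,0,-54,0,0,0,0,0,-63,0,0,0,0,0,-72,0,0,0,0,0,-80,0,0,0,0,0,-83]' ; python3 -m jog '[0,0,0,0,0,0,0,0,0,0,0,0]';  python3 - <<'E'
from h import *
psi=.12;n,u,l=face(psi);C=np.array([.5665,-.2767,.17])
s=get_state();print(s["qpos"].round(3),s["moment"].round(2))
move(faceR(psi,1.571),C+.04*u+n*.036)
w=get_image("wrist");save(w,"w3.png",None,1.2)
E
```

```text
clock: 5.1
position: [0.5803, -0.2739, 0.2223]
ee_rot: [0.185, 0.625, 0.73, 0.204]
contact_force: [-9.1, 4.5, 9.0]
width: 0.0154
clock: 5.35
position: [0.5802, -0.2739, 0.2223]
ee_rot: [0.185, 0.627, 0.729, 0.205]
contact_force: [-8.1, 5.8, 7.8]
width: 0.0151
[-0.781  0.221  1.795  0.59   0.85  -1.265] [ 1.28  0.92 -0.75]
shift [-1.1  0.4  1. ] turn [ 0.  -0.2  1.7]
```

View pics/w3.png

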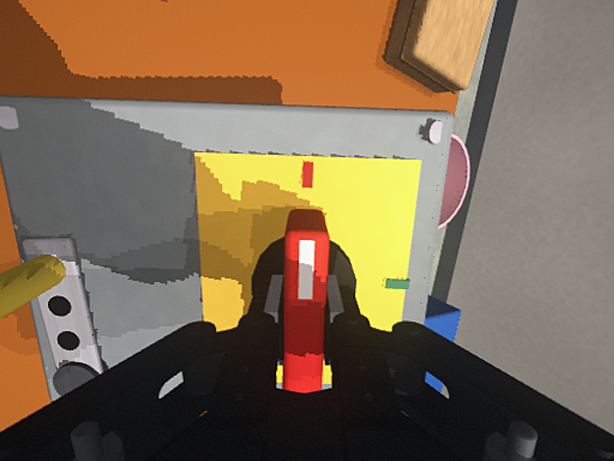

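The white-striped end now points at the red mark (307,175), and the tool measures 1.7 degrees past the nominal stop. I'll release, back off and work out the hasp approach.

```bash
python3 -m jog '[0,0,0,0,0,0,0,0,0,0,0,0,0,0,0,0,0,0,0,0,-50,0,0,0,0,0,-110,0,0,0,0,-60,-150,0,0,0,0,-60,-150,0,0,0]' 0
python3 - <<'E'
from h import *
psi=.12;n,u,l=face(psi);C=np.array([.5665,-.2767,.17])
s=get_state();print(s["qpos"].round(3),s["contact_force"].round(2))
w=get_image("wrist");save(w,"w4.png",None,1.5)
move(faceR(psi,1.571),C-.0856*u+.0058*l+n*.036)
E
```

```text
clock: 6.28
position: [0.4502, -0.2946, 0.318]
ee_rot: [0.188, 0.626, 0.729, 0.202]
contact_force: [0.1, 0.2, -0.2]
width: 0.0853
[-1.034  0.019  1.784  0.558  1.151 -1.369] [ 0.15  0.2  -0.2 ]
shift [ 12.5 -64.1 151.2] turn [0.  0.2 1.8]
```

View pics/w4.png

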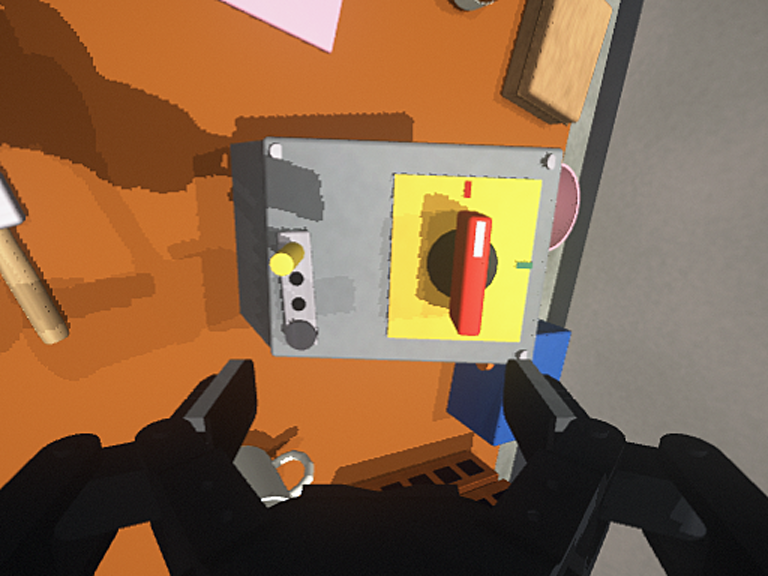

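The isolator lies off, with its striped end at the red mark. The knob's top is at (282,264) and the hasp pivot disc at (300,334), in 1.5x pixels.

Run:
```python
from h import *
psi=.12;n,u,l=face(psi);C=np.array([.5665,-.2767,.17])
w=get_image("wrist")
up=lambda l:[[(a+.5)/1.5-.5,(b+.5)/1.5-.5] for a,b in l]
def onface(im,uv,h):
    c,v=ray(im,uv); return c+v*(((C+n*h-c)@n)/(v@n))[:,None]
def fc(P): return np.c_[(P-C)@u,(P-C)@l,(P-C)@n].round(4)
print("knob",fc(onface(w,up([(282,264)]),.05)),"pivot",fc(onface(w,up([(300,334)]),.005)))
print("bar",fc(onface(w,up([(474,213),(467,333)]),.051)))
print("corners",fc(onface(w,up([(264,139),(563,151),(529,362),(273,354)]),0)))
```

```text
knob [[-0.084   0.0053  0.05  ]] pivot [[-0.0821 -0.0613  0.005 ]]
bar [[ 0.0355  0.0417  0.051 ]
 [ 0.0384 -0.0377  0.051 ]]
corners [[-0.1053  0.0832  0.    ]
 [ 0.1059  0.0822  0.    ]
 [ 0.1036 -0.0819  0.    ]
 [-0.1054 -0.0816  0.    ]]
```

```bash
python3 -m jog '[12.4,-63.4,55,0,0,1.8,12.4,-63.4,100,0,0,1.8,12.4,-63.4,130,0,0,1.8,12.4,-63.4,151,0,0,1.8,12.4,-63.4,151,0,0,1.8]' 0; python3 -m jog '[0,0,0,0,0,0,0,0,0,0,0,0,0,0,0,0,0,0,0,0,0,0,0,0,0,0,0,0,0,0]' 1 40;  python3 - <<'E'
from h import *
psi=.12;n,u,l=face(psi);C=np.array([.5665,-.2767,.17])
s=get_state();print(s["qpos"].round(3),s["contact_force"].round(2))
print("tcp face coords",[(s["position"]-C)@v for v in (u,l,n)])
move(faceR(psi,1.571),C-.0848*u+.0055*l+n*.036)
w=get_image("wrist");save(w,"w5.png",None,1.2)
for f in np.linspace(.05,1.571,9)[1:]: print((65*(np.cos(f)-np.cos(.05))).round(1),(-65*(np.sin(f)-np.sin(.05))).round(1))
E
```

```text
clock: 7.0
position: [0.4781, -0.2794, 0.1533]
ee_rot: [0.182, 0.637, 0.72, 0.207]
contact_force: [-0.4, 0.4, 0.6]
width: 0.085
clock: 7.62
position: [0.477, -0.2811, 0.156]
ee_rot: [0.185, 0.637, 0.72, 0.206]
contact_force: [-4.3, -0.7, 4.5]
width: 0.0147
[-0.963  0.193  2.038  0.738  0.769 -1.591] [-4.31 -0.72  4.47]
tcp face coords [np.float64(-0.0832007518990691), np.float64(0.006359912117092389), np.float64(0.03544285824636836)]
shift [-0.9 -1.6 -0.6] turn [0.1 0.1 0.2]
-1.8 -12.2
-5.8 -23.9
-12.0 -34.5
-20.1 -43.9
-29.8 -51.5
-40.8 -57.1
-52.6 -60.6
-64.9 -61.8
```

View pics/w5.png

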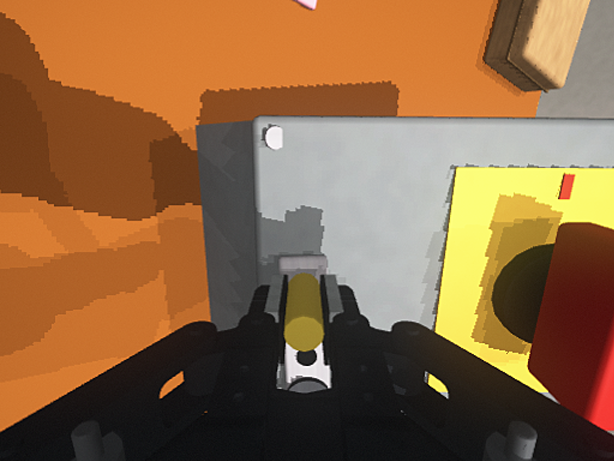

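The knob is gripped between the pads. Swinging it along the arc, with no tool rotation.

```bash
python3 -m jog '[-1.8,-12.2,0,0,0,0,-5.8,-23.9,0,0,0,0,-12,-34.5,0,0,0,0,-20,-44,0,0,0,0,-30,-51.5,0,0,0,0,-41,-57,0,0,0,0,-52.6,-60.6,0,0,0,0,-65,-62,0,0,0,0,-69,-62,0,0,0,0,-69,-62,0,0,0,0]'
python3 - <<'E'
from h import *
psi=.12;n,u,l=face(psi);C=np.array([.5665,-.2767,.17])
s=get_state();print(s["qpos"].round(3),s["contact_force"].round(2))
print("tcp face coords",[(s["position"]-C)@v for v in (u,l,n)])
w=get_image("wrist");save(w,"w6.png",None,1.2)
E
```

```text
clock: 8.93
position: [0.4327, -0.3548, 0.1227]
ee_rot: [0.183, 0.636, 0.721, 0.206]
contact_force: [-6.6, 2.2, 7.3]
width: 0.0147
[-1.138  0.281  2.022  0.768  0.813 -1.796] [-6.59  2.16  7.34]
tcp face coords [np.float64(-0.14566409236730055), np.float64(-0.06155031392323074), np.float64(0.03527921998642517)]
```

View pics/w6.png

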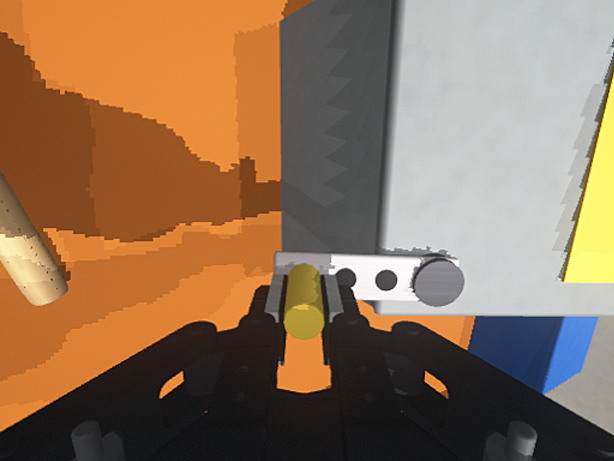

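The hasp tongue is now parallel to the slope line, from (438,281) to (303,275), so it is swung out. Releasing and backing off.

```bash
python3 -m jog '[0,0,0,0,0,0,0,0,0,0,0,0,0,0,0,0,0,0,0,0,-50,0,0,0,0,0,-110,0,0,0,0,0,-170,0,0,0,0,0,-190,0,0,0]' 0
python3 - <<'E'
from h import *
psi=.12;n,u,l=face(psi);C=np.array([.5665,-.2767,.17])
w=get_image("wrist");save(w,"w7.png",None,1.5)
t=get_image("top");save(t,"t3.png",(150,140,340,240),4)
E
```

```text
clock: 9.85
position: [0.3324, -0.3692, 0.2871]
ee_rot: [0.187, 0.637, 0.72, 0.204]
contact_force: [-0.5, 0.5, 0.2]
width: 0.0855
```

View pics/w7.png

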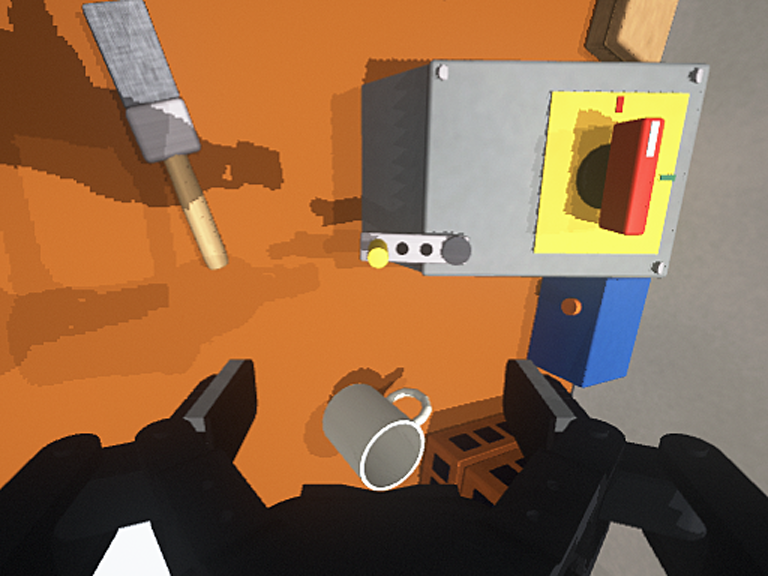

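View pics/t3.png

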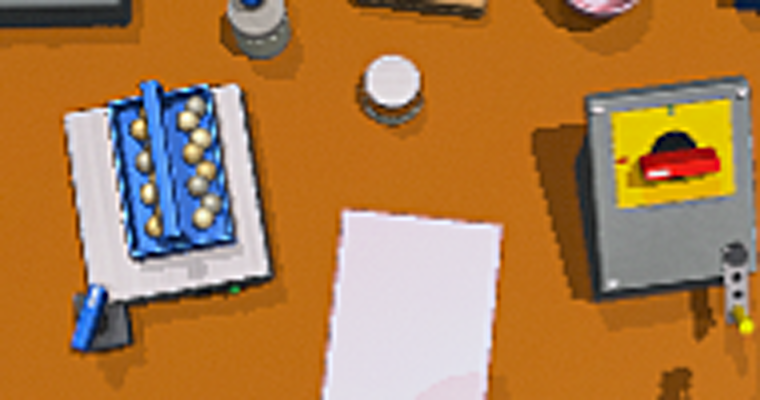

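The hasp projects past the lower edge (knob at (378,252) in the wrist view) and the isolator is off. Now going over the carrier.

```bash
cat >> h.py <<'E'
def down(az): # tool y azimuth
    y=np.array([np.cos(az),np.sin(az),0]);z=np.array([0,0,-1.]);return R.from_matrix(np.c_[np.cross(y,z),y,z])
E
python3 - <<'E'
from h import *
print(get_state()["qpos"].round(3)); move(down(1.737),[.58,.257,.36])
E
```

```text
[-1.369  0.046  1.838  0.59   1.257 -1.678]
shift [591.5 313.1 103.2] turn [ 24.3  26.2 -89.9]
```

```bash
python3 -m jog '[591.5,313,103,24.3,26.2,-90,591.5,313,103,24.3,26.2,-90,591.5,313,103,24.3,26.2,-90,591.5,313,103,24.3,26.2,-90,591.5,313,103,24.3,26.2,-90,591.5,313,103,24.3,26.2,-90,591.5,313,103,24.3,26.2,-90,591.5,313,103,24.3,26.2,-90,591.5,313,103,24.3,26.2,-90,591.5,313,103,24.3,26.2,-90]' 0
python3 - <<'E'
from h import *
print(get_state()["qpos"].round(3)); move(down(1.737),[.58,.257,.36])
E
```

```text
clock: 11.2
position: [0.5608, 0.2145, 0.3524]
ee_rot: [-0.002, -0.087, 0.996, 0.002]
contact_force: [0.1, -0.7, 0.4]
width: 0.085
[ 0.247  0.28   1.252  0.005  1.612 -1.498]
shift [-26.3  38.6  -7.5] turn [ 0.2 -0.2  0.5]
```

```bash
python3 -m jog '[-26.3,38.6,-7.5,0.2,-0.2,0.5,-26.3,38.6,-7.5,0.2,-0.2,0.5,-26.3,38.6,-7.5,0.2,-0.2,0.5]' 0
python3 - <<'E'
from h import *
w=get_image("wrist");save(w,"w8.png",None,1.5)
E
```

```text
clock: 11.58
position: [0.579, 0.2531, 0.3606]
ee_rot: [0.0, -0.081, 0.997, 0.0]
contact_force: [0.6, -0.8, 0.6]
width: 0.0858
```

View pics/w8.png

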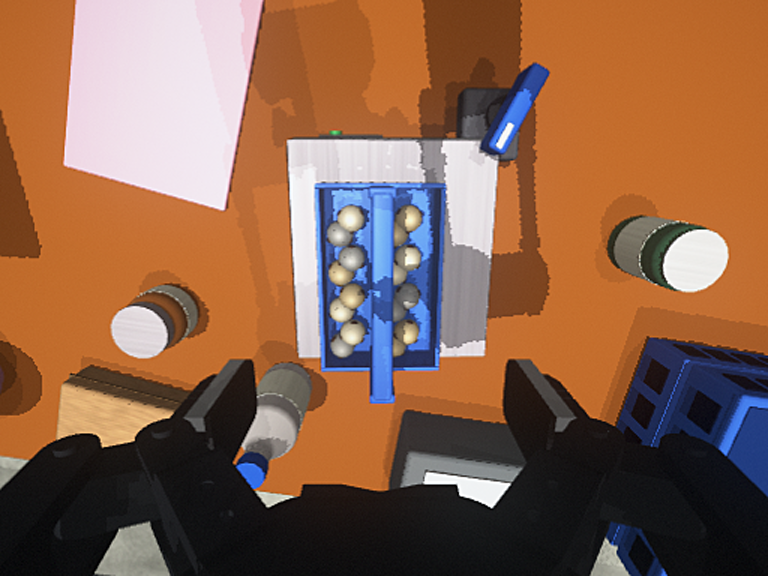

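Run:
```python
from h import *
w=get_image("wrist");t=get_image("top")
up=lambda l:[[(a+.5)/1.5-.5,(b+.5)/1.5-.5] for a,b in l]
print("bar",onz(w,up([(381,188)]),.188).round(4),onz(w,up([(382,402)]),.193).round(4))
print("box near corners",onz(w,up([(316,184),(444,185),(439,368),(324,369)]),.127).round(4))
print("deck",onz(w,up([(287,140),(499,138),(485,355),(299,358)]),.082).round(4))
print("foot",onz(w,up([(536,66),(490,150)]),.129).round(4))
print("spray cap",onz(w,up([(250,470)]),.17).round(4),"jar",onz(w,up([(140,330)]),.075), "pad",onz(w,up([(226,209)]),.006))
```

```text
bar [[0.5206 0.2433 0.188 ]] [[0.6824 0.2706 0.193 ]]
box near corners [[0.5286 0.19   0.127 ]
 [0.5123 0.2952 0.127 ]
 [0.6772 0.3246 0.127 ]
 [0.6957 0.2176 0.127 ]]
deck [[0.4968 0.153  0.082 ]
 [0.4641 0.3431 0.082 ]
 [0.6759 0.3799 0.082 ]
 [0.7108 0.1872 0.082 ]]
foot [[0.4137 0.3468 0.129 ]
 [0.4793 0.3261 0.129 ]]
spray cap [[0.7833 0.1671 0.17  ]] jar [[0.70925424 0.0176518  0.075     ]] pad [[0.57901229 0.07593754 0.006     ]]
```

Run:
```python
from h import *
a=2.57;ax=np.array([-np.sin(a),np.cos(a),0]);tilt=R.from_rotvec(ax*.033)
print(tilt.apply([0,0,1]))
move(tilt*down(1.738),[.6015,.257,.179])
```

```text
[-0.0277493   0.01784884  0.99945555]
shift [-22.4   1.5 183.3] turn [ 1.3 -1.2 -0.4]
```

```bash
python3 -m jog '[-22.4,1.5,50,1.3,-1.2,-0.4,-22.4,1.5,100,1.3,-1.2,-0.4,-22.4,1.5,140,1.3,-1.2,-0.4,-22.4,1.5,165,1.3,-1.2,-0.4,-22.4,1.5,182,1.3,-1.2,-0.4,-22.4,1.5,182,1.3,-1.2,-0.4]' 0
python3 - <<'E'
from h import *
s=get_state();print(s["position"],s["contact_force"].round(1))
w=get_image("wrist");save(w,"w9.png",None,1.2)
E
python3 -m jog '[0,0,0,0,0,0,0,0,0,0,0,0,0,0,0,0,0,0,0,0,0,0,0,0,0,0,0,0,0,0,0,0,0,0,0,0]' 1 80;  python3 - <<'E'
from h import *
s=get_state();print(s["position"],s["contact_force"].round(1),s["moment"].round(2))
w=get_image("wrist");save(w,"w10.png",None,1.2)
E
```

```text
clock: 12.48
position: [0.6016, 0.2574, 0.1799]
ee_rot: [0.012, -0.083, 0.996, -0.01]
contact_force: [0.3, 0.0, 0.5]
width: 0.0855
[0.60159041 0.25736026 0.17991188] [0.3 0.  0.5]
clock: 13.28
position: [0.6024, 0.2586, 0.1811]
ee_rot: [0.014, -0.084, 0.996, -0.009]
contact_force: [-0.0, 0.5, 4.0]
width: 0.0146
[0.60236131 0.25857103 0.18112653] [-0.   0.5  4. ] [ 0.09  0.08 -0.02]
```

View pics/w10.png

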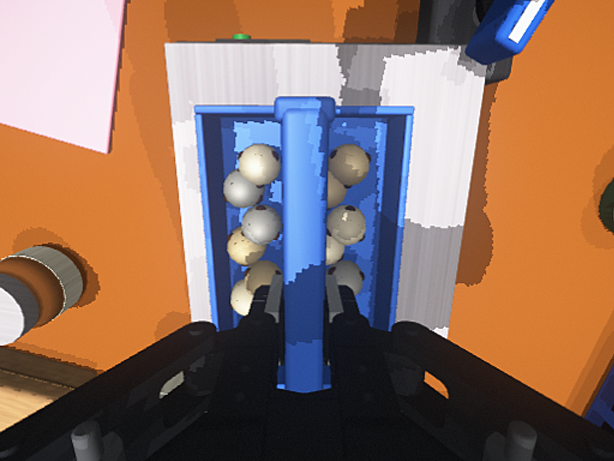

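The bar is gripped (14.6 mm, and +4 N from the close). Lifting smoothly.

```bash
python3 -m jog '[0,0,-5,0,0,0,0,0,-15,0,0,0,0,0,-28,-0.5,0.5,0,0,0,-42,-1,0.9,0,0,0,-57,-1.3,1.2,0,0,0,-70,-1.4,1.3,0,0,0,-75,-1.4,1.3,0,0,0,-75,-1.4,1.3,0]';  python3 - <<'E'
from h import *
s=get_state();print(s["position"],s["contact_force"].round(1),s["moment"].round(2),s["width"])
w=get_image("wrist");save(w,"w11.png",None,1.2)
im=get_image("scene");save(im,"s3.png",(200,130,400,320),4)
move(down(1.457),[.451,0,.215]);move(down(1.457),[.451,0,.107])
E
```

```text
clock: 14.32
position: [0.6001, 0.2596, 0.2561]
ee_rot: [0.001, -0.084, 0.996, 0.002]
contact_force: [-0.0, 0.6, -4.4]
width: 0.0148
[0.60013431 0.25959222 0.25607944] [-0.   0.6 -4.4] [ 0.02 -0.    0.07] 0.014800864590575703
shift [ 190.1 -231.    39.2] turn [ 0.2  0.  16.2]
shift [ 190.2 -231.3  147.2] turn [ 0.2  0.  16.2]
```

View pics/w11.png

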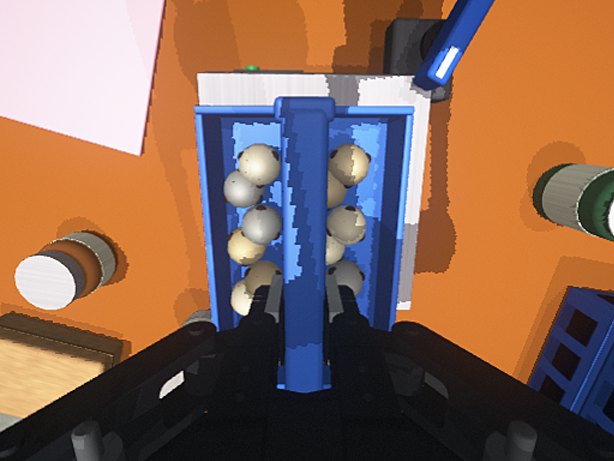

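View pics/s3.png

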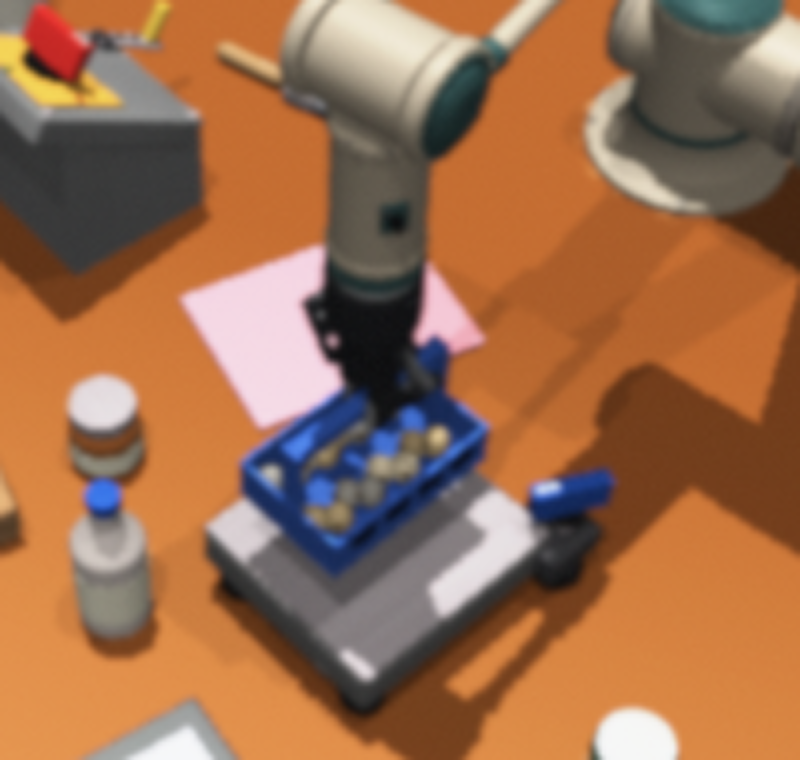

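The carrier hangs level, with about 0.45 kg on the wrist. Moving it over the pad.

```bash
python3 -m jog '[10,-12,0,0,0,1,32,-39,0,0,0,3,63,-77,0,0,0,5.5,95,-115,0,0,0,8,127,-154,0,0,0,11,155,-188,0,0,0,13.5,175,-213,0,0,0,15.2,186,-226,0,0,0,16,190,-231,5,0.2,0,16.2,190,-231,12,0.2,0,16.2]'
python3 - <<'E'
from h import *
move(down(1.457),[.451,0,.107])
w=get_image("wrist");save(w,"w12.png",None,1.5)
E
```

```text
clock: 15.68
position: [0.4517, 0.0003, 0.2422]
ee_rot: [0.001, 0.057, 0.998, 0.0]
contact_force: [0.5, 1.3, -4.2]
width: 0.0149
shift [  1.   -0.5 135.2] turn [ 0.   0.1 -0. ]
```

View pics/w12.png

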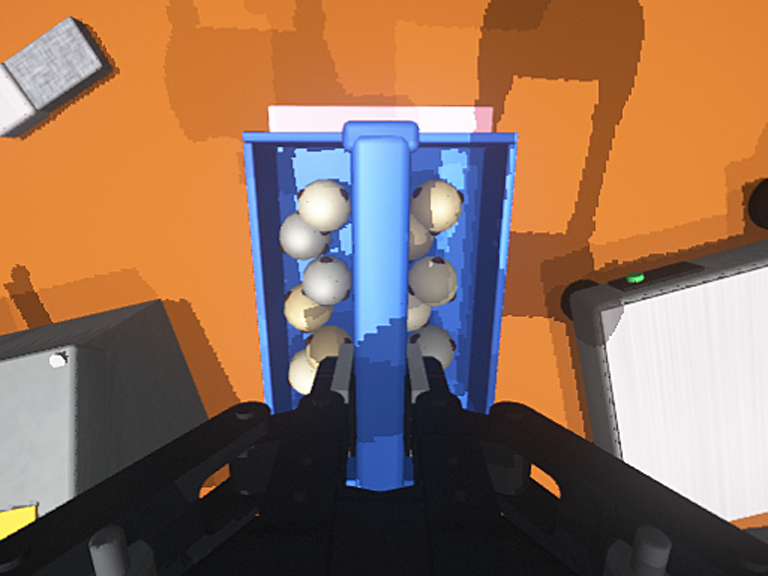

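The pad strip, (268..492,105), is centred under and parallel to the carrier. Lowering it.

```bash
python3 -m jog '[0.5,-0.3,15,0,0,0,1,-0.5,40,0,0,0,1,-0.5,65,0,0,0,1,-0.5,90,0,0,0,1,-0.5,108,0,0,0,1,-0.5,119,0,0,0,1,-0.5,125,0,0,0,1,-0.5,128,0,0,0,1,-0.5,130,0,0,0,1,-0.5,130,0,0,0]'
```

```text
clock: 16.98
position: [0.4508, -0.0004, 0.1129]
ee_rot: [0.001, 0.057, 0.998, -0.0]
contact_force: [0.6, 0.0, -4.9]
width: 0.0148
```

```bash
python3 -m jog '[0,0,1.5,0,0,0,0,0,3,0,0,0,0,0,4.5,0,0,0,0,0,4.5,0,0,0]'; python3 -m jog '[0,0,1,0,0,0,0,0,2,0,0,0,0,0,2,0,0,0]'
```

```text
clock: 17.48
position: [0.4505, -0.0004, 0.1079]
ee_rot: [0.001, 0.057, 0.998, -0.0]
contact_force: [-0.0, 0.6, -4.2]
width: 0.0146
clock: 17.85
position: [0.4506, -0.0003, 0.106]
ee_rot: [0.001, 0.057, 0.998, -0.0]
contact_force: [-0.3, -0.3, -4.3]
width: 0.0148
```

```bash
python3 -m jog '[0,0,1,0,0,0,0,0,2,0,0,0,0,0,2,0,0,0]'; python3 -m jog '[0,0,0.8,0,0,0,0,0,1.5,0,0,0,0,0,1.5,0,0,0]'
```

```text
clock: 18.23
position: [0.4506, -0.0004, 0.1042]
ee_rot: [0.001, 0.057, 0.998, -0.0]
contact_force: [-0.6, -0.7, -2.1]
width: 0.0144
clock: 18.6
position: [0.4506, -0.0005, 0.1041]
ee_rot: [0.001, 0.057, 0.998, -0.0]
contact_force: [-5.2, -0.1, 10.9]
width: 0.0148
```

The carrier is in contact with the pad (the force changed sign). I'll ease off 1 mm, release and rise.

```bash
python3 -m jog '[0,0,-1,0,0,0,0,0,-1,0,0,0]'; python3 -m jog '[0,0,0,0,0,0,0,0,0,0,0,0,0,0,0,0,0,0,0,0,0,0,0,0,0,0,-20,0,0,0,0,0,-60,0,0,0,0,0,-115,0,0,0,0,0,-150,0,0,0,0,0,-150,0,0,0]' 0
python3 - <<'E'
from h import *
w=get_image("wrist");save(w,"w13.png",None,1.2)
t=get_image("top");save(t,"t4.png",(155,150,285,260),6)
print(get_state()["qpos"].round(3))
E
```

```text
clock: 18.85
position: [0.4506, -0.0005, 0.1041]
ee_rot: [0.001, 0.057, 0.998, -0.0]
contact_force: [-4.1, -1.0, 6.2]
width: 0.0146
clock: 19.98
position: [0.4522, -0.0006, 0.2565]
ee_rot: [0.004, 0.057, 0.998, -0.0]
contact_force: [-0.3, -0.7, -0.8]
width: 0.0853
[-0.155  0.083  1.745 -0.     1.312 -1.612]
```

View pics/w13.png

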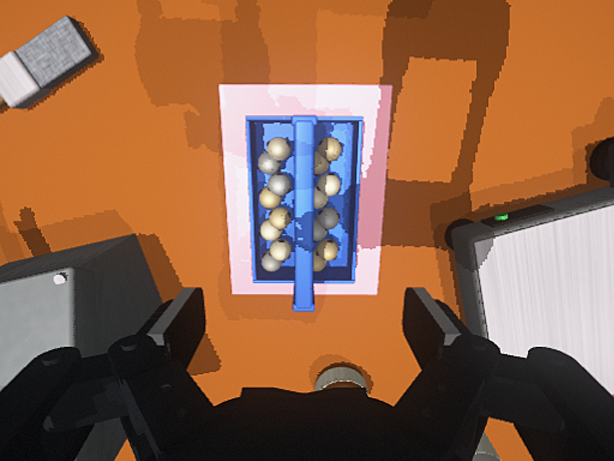

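View pics/t4.png

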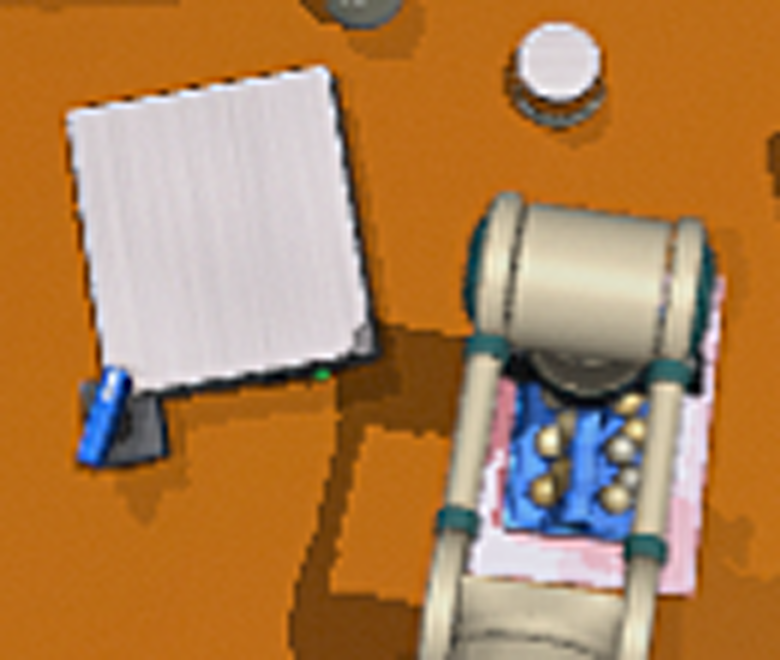

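The carrier stands released, central and parallel on the pad (box 247–362 inside pad 219–392). Now to the foot screw.

Run:
```python
from h import *
move(down(1.29),[.445,.338,.27])
```

```text
shift [ 43.6 335.5 -16.9] turn [0.  0.1 9.5]
```

```bash
python3 -m jog '[7,60,-17,0,0.1,2,15,115,-17,0,0.1,4,23,175,-17,0,0.1,6,31,235,-17,0,0.1,8,38,290,-17,0,0.1,9.5,43.6,335.5,-17,0,0.1,9.5,43.6,335.5,-17,0,0.1,9.5]'
python3 - <<'E'
from h import *
w=get_image("wrist");save(w,"w14.png",None,1.5);print(get_state()["qpos"].round(3))
E
```

```text
clock: 20.95
position: [0.4443, 0.3404, 0.2677]
ee_rot: [-0.002, 0.138, 0.99, -0.001]
contact_force: [-0.1, -1.6, 0.2]
width: 0.0856
[ 0.527  0.244  1.505 -0.     1.397 -0.766]
```

View pics/w14.png

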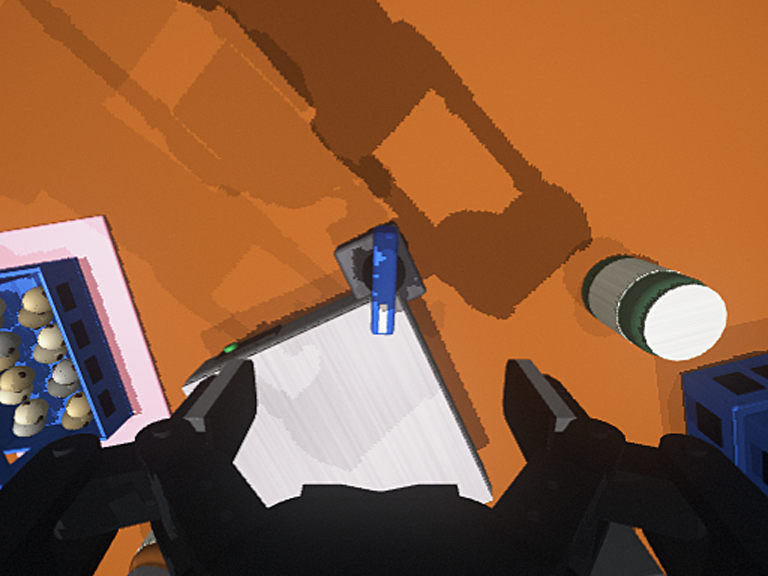

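The bar's top runs (385,226) to (383,333), nearly aligned with the tool x axis. The can is well to the right, at (685,320).

Run:
```python
from h import *
w=get_image("wrist")
up=lambda l:[[(a+.5)/1.5-.5,(b+.5)/1.5-.5] for a,b in l]
A=onz(w,up([(385,227),(383,334)]),.129);print(A.round(4),np.linalg.norm(A[0]-A[1]),A.mean(0)); d=A[1]-A[0];az=np.arctan2(d[1],d[0]);print(az)
print("can",onz(w,up([(685,320)]),.1))
D=onz(w,up([(361,299),(425,292),(492,500)]),.080);print(D)
c=A.mean(0);move(down(az+np.pi/2),[c[0],c[1],.118])
```

```text
[[0.4094 0.3505 0.129 ]
 [0.4784 0.3297 0.129 ]] 0.07207222759970408 [0.44394084 0.3401058  0.129     ]
-0.2925356896542745
can [[0.54004565 0.54530175 0.1       ]]
[[0.46450227 0.31596821 0.08      ]
 [0.47261585 0.36549343 0.08      ]
 [0.67976461 0.37585372 0.08      ]]
shift [  0.9   2.9 150.4] turn [-0.2 -0.1  0.8]
```

```bash
python3 -m jog '[0.9,2.9,50,-0.2,-0.1,0.8,0.9,2.9,95,-0.2,-0.1,0.8,0.9,2.9,125,-0.2,-0.1,0.8,0.9,2.9,142,-0.2,-0.1,0.8,0.9,2.9,150.4,-0.2,-0.1,0.8,0.9,2.9,150.4,-0.2,-0.1,0.8]' 0;python3 -m jog '[0,0,0,0,0,0,0,0,0,0,0,0,0,0,0,0,0,0,0,0,0,0,0,0,0,0,0,0,0,0]' 1 50;  python3 - <<'E'
from h import *
s=get_state();print(s["position"],s["contact_force"].round(1),s["moment"].round(2),s["width"])
w=get_image("wrist");save(w,"w15.png",None,1.2)
E
```

```text
clock: 21.8
position: [0.4452, 0.3399, 0.1197]
ee_rot: [0.001, 0.147, 0.989, 0.001]
contact_force: [-0.4, 0.3, 0.6]
width: 0.0854
clock: 22.42
position: [0.4458, 0.3423, 0.1207]
ee_rot: [0.002, 0.147, 0.989, 0.003]
contact_force: [-0.4, 5.2, 1.5]
width: 0.0151
[0.44580131 0.34229266 0.12066964] [-0.4  5.2  1.5] [0.36 0.07 0.03] 0.01514643124601828
```

View pics/w15.png

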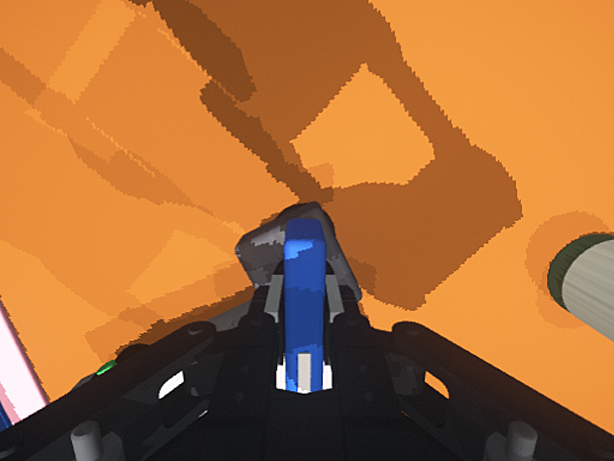

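The bar is gripped, and the tool was pulled about 2 mm in y, so I'll take that up as well. Turning clockwise (tool +z).

```bash
python3 -m jog '[0.5,2,0,0,0,6,0.5,2,0,0,0,14,0.5,2,0,0,0,23,0.5,2,0,0,0,32,0.5,2,0,0,0,41,0.5,2,0,0,0,50,0.5,2,0,0,0,58,0.5,2,0,0,0,66,0.5,2,0,0,0,70,0.5,2,0,0,0,70]';  python3 - <<'E'
from h import *
s=get_state();print(s["position"],s["contact_force"].round(1),s["moment"].round(2),s["width"],s["qpos"].round(2))
y=T(s["ee_rot"]).apply([0,1,0]);print("turned",np.degrees(1.278-np.arctan2(y[1],y[0])))
w=get_image("wrist");save(w,"w16.png",None,1.2)
E
```

```text
clock: 23.72
position: [0.4463, 0.3429, 0.1206]
ee_rot: [0.001, 0.687, 0.727, 0.002]
contact_force: [1.6, -0.5, 5.2]
width: 0.0151
[0.44630027 0.34287602 0.12062719] [ 1.6 -0.5  5.2] [-0.25 -0.04 -0.09] 0.015148884028032295 [ 0.53  0.36  1.73 -0.    1.05  0.48]
turned 70.02989240127813
```

View pics/w16.png

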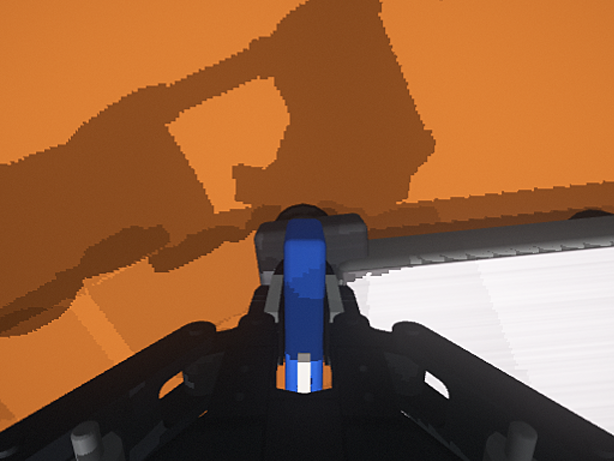

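```bash
python3 -m jog '[0,0,0,0,0,7,0,0,0,0,0,15,0,0,0,0,0,23,0,0,0,0,0,31,0,0,0,0,0,38,0,0,0,0,0,44,0,0,0,0,0,50,0,0,0,0,0,50]';  python3 - <<'E'
from h import *
s=get_state();print(s["position"],s["contact_force"].round(1),s["moment"].round(2),s["width"],s["qpos"].round(2))
y=T(s["ee_rot"]).apply([0,1,0]);print("turned",np.degrees(1.278-np.arctan2(y[1],y[0])))
E
python3 -m jog '[0,0,0,0,0,5,0,0,0,0,0,10,0,0,0,0,0,10]';  python3 - <<'E'
from h import *
s=get_state();print(s["position"],s["contact_force"].round(1),s["moment"].round(2),s["width"],s["qpos"].round(2))
y=T(s["ee_rot"]).apply([0,1,0]);print("turned",np.degrees(1.278-np.arctan2(y[1],y[0])))
w=get_image("wrist");save(w,"w17.png",None,1.2)
E
```

```text
clock: 24.78
position: [0.4468, 0.3427, 0.1207]
ee_rot: [-0.0, 0.93, 0.369, 0.003]
contact_force: [4.0, -1.3, 5.5]
width: 0.015
[0.44677169 0.3427193  0.1206556 ] [ 4.  -1.3  5.5] [-0.46 -0.31 -0.13] 0.015032712869799666 [ 0.53  0.36  1.73 -0.    1.05  1.35]
turned 119.97088628501466
clock: 25.15
position: [0.4471, 0.343, 0.1208]
ee_rot: [0.0, 0.957, 0.291, 0.004]
contact_force: [3.9, 0.3, 5.3]
width: 0.0155
[0.44710277 0.34297778 0.12080072] [3.9 0.3 5.3] [ 0.01 -0.46  2.91] 0.015545656799855421 [ 0.53  0.36  1.73 -0.    1.05  1.51]
turned 129.35357815476473
```

View pics/w17.png

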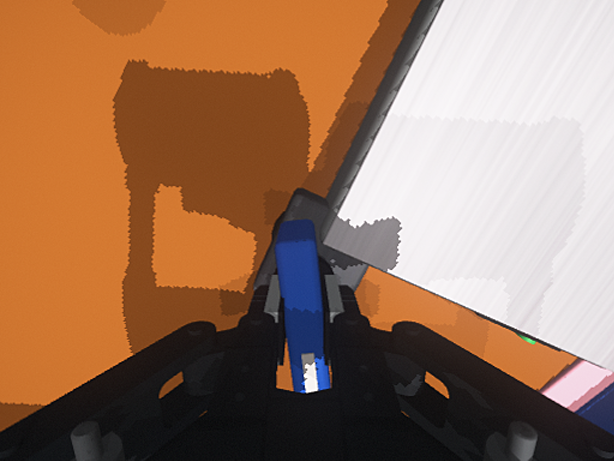

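The moment jumped to 2.9 N m and the bar skewed slightly in the jaws: the screw is at its stop. I'll relax a little, release and rise.

```bash
python3 -m jog '[0,0,0,0,0,-3,0,0,0,0,0,-3]'
python3 - <<'E'
from h import *
print(get_state()["moment"].round(2))
E
python3 -m jog '[0,0,0,0,0,0,0,0,0,0,0,0,0,0,0,0,0,0,0,0,0,0,0,0,0,0,-20,0,0,0,0,0,-70,0,0,0,0,0,-130,0,0,0,0,0,-150,0,0,0,0,0,-150,0,0,0]' 0
python3 - <<'E'
from h import *
w=get_image("wrist");save(w,"w18.png",None,1.5)
im=get_image("scene");save(im,"s4.png",(200,130,400,320),4)
t=get_image("top");save(t,"t5.png",(150,140,340,240),4)
up=lambda l:[[(a+.5)/1.5-.5,(b+.5)/1.5-.5] for a,b in l]
E
```

```text
clock: 25.45
position: [0.4471, 0.343, 0.1207]
ee_rot: [0.0, 0.95, 0.313, 0.004]
contact_force: [4.5, -1.3, 4.8]
width: 0.0152
[-0.2  -0.73  1.68]
clock: 26.58
position: [0.4456, 0.3431, 0.2719]
ee_rot: [-0.002, 0.951, 0.31, 0.004]
contact_force: [-0.2, 0.2, -0.7]
width: 0.0852
```

View pics/w18.png

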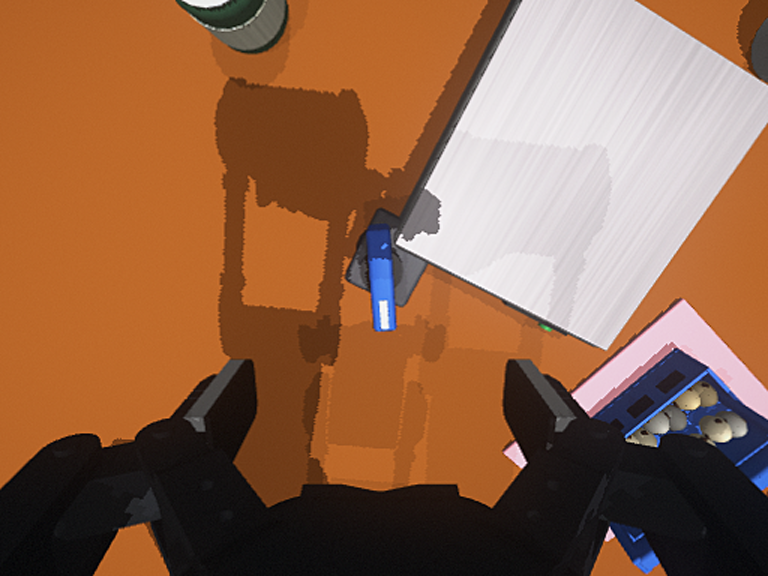

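View pics/s4.png

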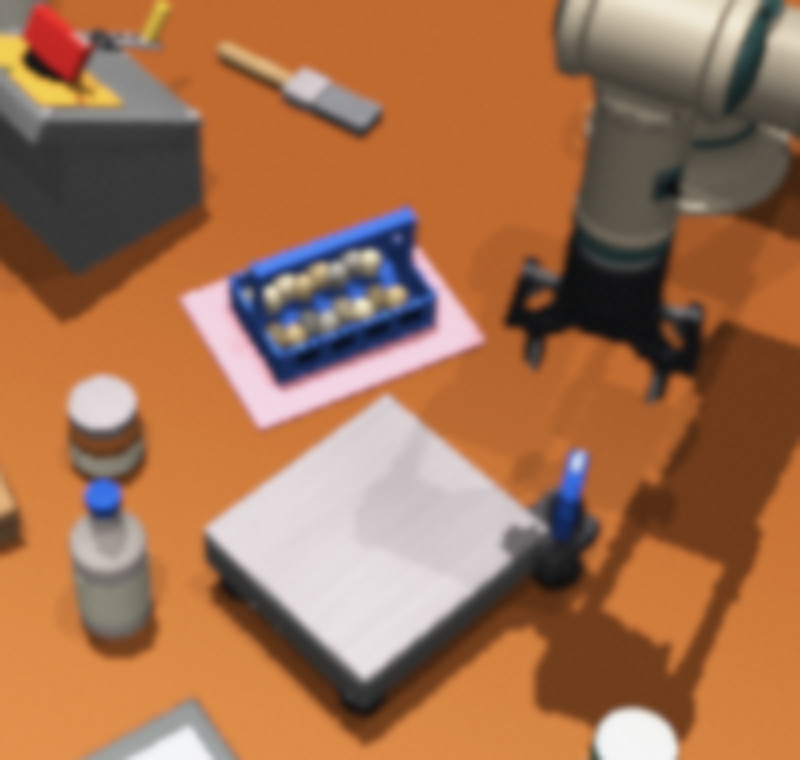

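View pics/t5.png

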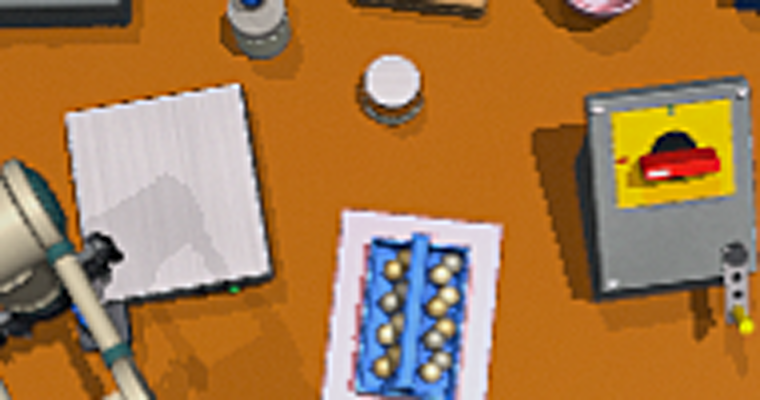

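Run:
```python
from h import *
w=get_image("wrist");t=get_image("top");s=get_image("scene")
up=lambda l,x0=0,y0=0,k=1.5:[[x0+(a+.5)/k-.5,y0+(b+.5)/k-.5] for a,b in l]
A=onz(w,up([(379,227),(386,331)]),.129);d=A[1]-A[0];az=np.arctan2(d[1],d[0]);print("bar",A.round(4),np.linalg.norm(d),"turn rad",(-.2925-az)%(2*np.pi))
# deck corners far-left, far-right, near-right ; top crop k4, scene crop k4
ct=up([(68,114),(240,86),(272,277)],150,140,4);cs=up([(364,684),(207,528),(386,397)],200,130,4)
P=tri(t,ct,s,cs);print("deck",P.round(4))
n=np.cross(P[1,:3]-P[0,:3],P[2,:3]-P[0,:3]);n/=np.linalg.norm(n);print("normal",n.round(3))
# carrier rim corners in top view
c=up([(372,236),(468,247),(455,399),(355,392)],150,140,4);Q=onz(t,c,.051);print("carrier",Q.round(4),Q.mean(0).round(4))
```

```text
bar [[0.4721 0.363  0.129 ]
 [0.4183 0.3178 0.129 ]] 0.07020202617216958 turn rad 2.1511122964116054
deck [[0.6779 0.3786 0.0767 0.0015]
 [0.7056 0.1872 0.082  0.0012]
 [0.4946 0.151  0.0747 0.0016]]
normal [ 0.038 -0.022 -0.999]
carrier [[ 0.542   0.0433  0.051 ]
 [ 0.5284 -0.0621  0.051 ]
 [ 0.3614 -0.045   0.051 ]
 [ 0.3705  0.0633  0.051 ]] [ 4.506e-01 -1.000e-04  5.100e-02]
```

The triangulated deck suggests a remaining lean, but it could be calibration bias. I'll compare it against the starting pictures using the same corners.

Run:
```python
from h import *
t=get_image("top");s=get_image("scene")
for nm,(tf,sf) in {"0":("pics/top0.png","pics/scene0.png"),"1":(None,None)}.items():
    for v,(im,f) in {"top":(t,tf),"scene":(s,sf)}.items():
        F=cv2.cvtColor(cv2.imread(f),cv2.COLOR_BGR2RGB) if f else im["frame"]
        box=(160,155,225,235) if v=="top" else (245,215,365,310)
        save({"frame":F},f"d{nm}{v}.png",box,8 if v=="top" else 6)
a=cv2.imread("pics/d0scene.png");b=cv2.imread("pics/d1scene.png");cv2.imwrite("pics/dd.png",cv2.resize(np.vstack([a[:,:560],b[:,:560]]),None,fx=.52*1.0,fy=.52))
```

```text
(no output)
```

View pics/d0scene.png

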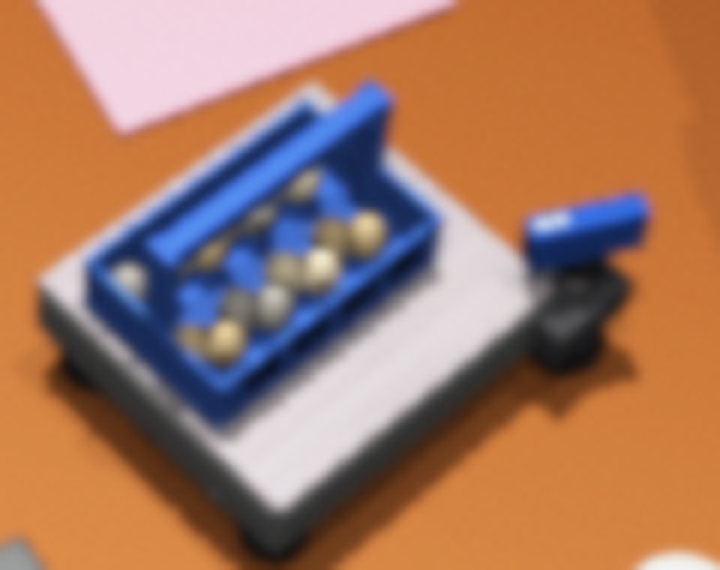

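View pics/d1scene.png

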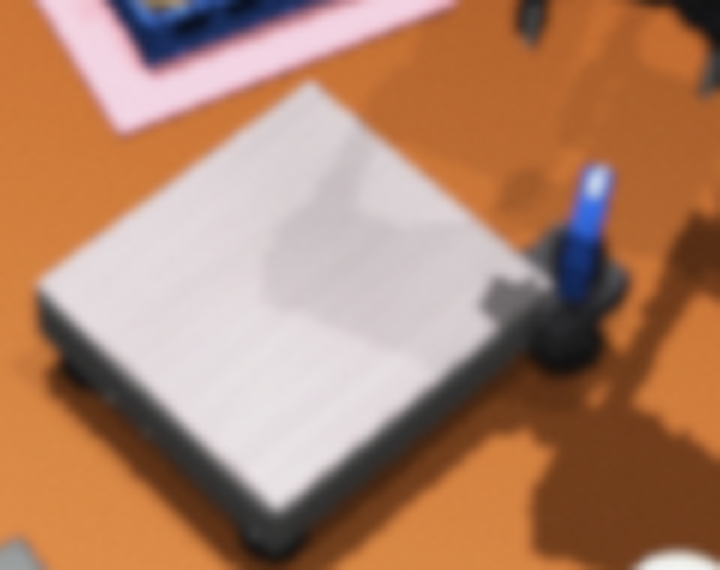

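View pics/d0top.png

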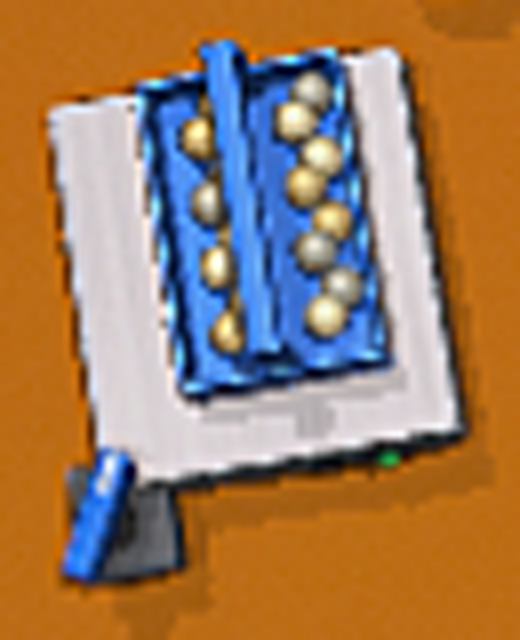

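View pics/d1top.png

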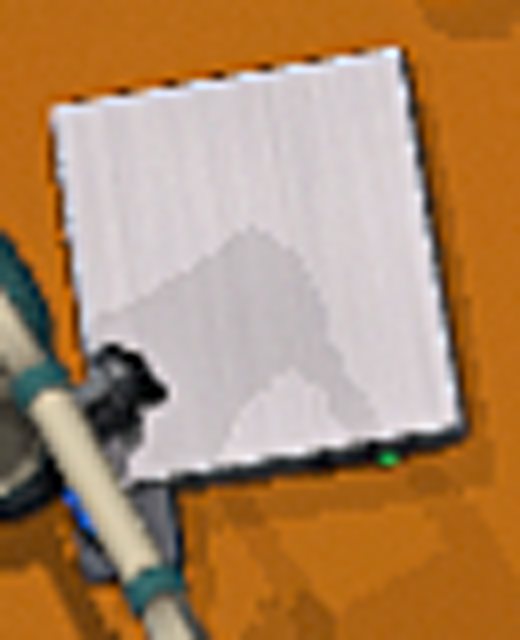

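Comparing the start and current pictures doesn't settle whether the deck is level. I have plenty of time, so I'll measure the deck with two wide-baseline wrist views.

```bash
cat >> h.py <<'E'
def look(c,target,az): # camera at c looking at target, cam x ~ azimuth az
    z=np.array(target,float)-c;z/=np.linalg.norm(z);x=np.array([np.cos(az),np.sin(az),0]);x-=z*(x@z);x/=np.linalg.norm(x);y=np.cross(z,x)
    Mt=np.c_[[0,1,0],[-.961,0,-.278],[-.278,0,.961]] # cam axes in tool, columns
    Rt=R.from_matrix(np.c_[x,y,z]@np.linalg.inv(Mt)); return Rt, np.array(c)-Rt.apply([.071,-.0009,-.1248])
E
python3 - <<'E'
from h import *
for c in ([.42,.235,.43],[.70,.285,.46]):
    Rt,p=look(c,[.60,.268,.06] if c[0]<.5 else [.61,.268,.08],1.737);print(p,Rt.apply([0,0,1])); move(Rt,p)
E
```

```text
[0.51036485 0.25202002 0.31972143] [ 0.17323032  0.03558681 -0.9842382 ]
shift [ -0.2 111.7 -50.9] turn [ -13.6   -2.8 -153. ]
[0.69984517 0.2852071  0.31641454] [-0.48761163 -0.08647265 -0.86876773]
shift [172.4 196.6 -47.4] turn [  39.6    8.9 -148.8]
```

```bash
python3 -m jog '[0,112,-51,-13.6,-2.8,-153,0,112,-51,-13.6,-2.8,-153,0,112,-51,-13.6,-2.8,-153,0,112,-51,-13.6,-2.8,-153,0,112,-51,-13.6,-2.8,-153,0,112,-51,-13.6,-2.8,-153,0,112,-51,-13.6,-2.8,-153,0,112,-51,-13.6,-2.8,-153,0,112,-51,-13.6,-2.8,-153,0,112,-51,-13.6,-2.8,-153]'
python3 - <<'E'
from h import *
Rt,p=look([.42,.235,.43],[.60,.268,.06],1.737); move(Rt,p);print(get_state()["qpos"].round(2))
E
```

```text
clock: 28.22
position: [0.5107, 0.2521, 0.3204]
ee_rot: [0.073, 0.311, 0.948, 0.01]
contact_force: [0.6, -0.1, 0.3]
width: 0.0852
shift [ 0.3 -0.3  0.6] turn [ -4.   -0.8 -45.7]
[ 0.38  0.18  1.48 -0.08  1.37 -0.54]
```

```bash
python3 -m jog '[0.3,-0.3,0.6,-4,-0.8,-45.7,0.3,-0.3,0.6,-4,-0.8,-45.7,0.3,-0.3,0.6,-4,-0.8,-45.7,0.3,-0.3,0.6,-4,-0.8,-45.7,0.3,-0.3,0.6,-4,-0.8,-45.7,0.3,-0.3,0.6,-4,-0.8,-45.7,0.3,-0.3,0.6,-4,-0.8,-45.7]'
python3 - <<'E'
from h import *
import pickle
w=get_image("wrist");save(w,"n1.png",None,1.5);pickle.dump(w,open("n1.pkl","wb"))
Rt,p=look([.70,.285,.46],[.61,.268,.08],1.737); move(Rt,p);print(get_state()["qpos"].round(2))
E
```

```text
clock: 29.1
position: [0.5106, 0.252, 0.32]
ee_rot: [0.088, -0.08, 0.993, 0.011]
contact_force: [0.4, -0.2, -0.5]
width: 0.086
shift [-188.5    2.1   37.7] turn [ 0.7 39.9 -0.2]
[ 0.35  0.15  1.52 -0.03  1.3  -1.38]
```

View pics/n1.png

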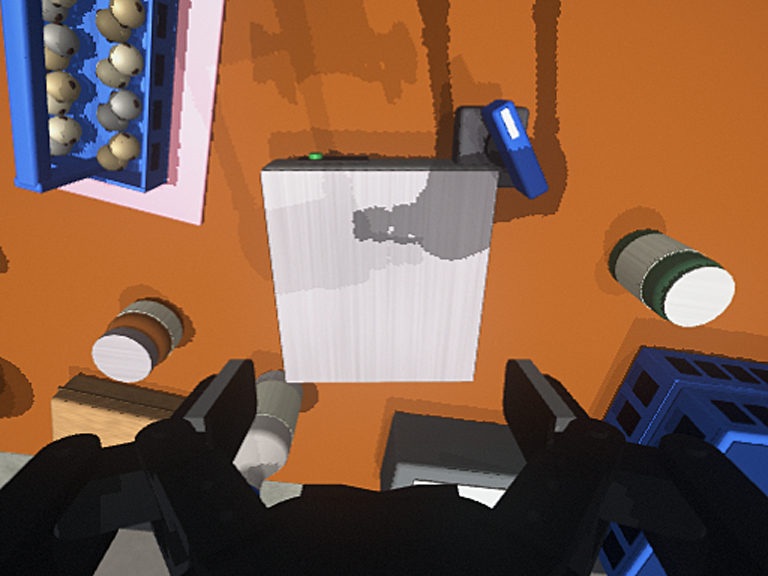

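```bash
python3 -m jog '[-40,0,8,0,9,0,-85,0,16,0,18,0,-130,1,26,0,27,0,-165,2,33,0.5,35,0,-188,2,38,0.7,39.9,0,-188,2,38,0.7,39.9,0,-188,2,38,0.7,39.9,0]'
python3 - <<'E'
from h import *
import pickle
w=get_image("wrist");save(w,"n2.png",None,1.5);pickle.dump(w,open("n2.pkl","wb"))
print(get_state()["qpos"].round(2))
E
```

```text
clock: 30.02
position: [0.6992, 0.2851, 0.3151]
ee_rot: [-0.256, -0.079, 0.963, -0.024]
contact_force: [0.1, -0.4, 1.3]
width: 0.0856
[ 0.27  0.94  0.23  0.08  2.49 -1.41]
```

View pics/n2.png

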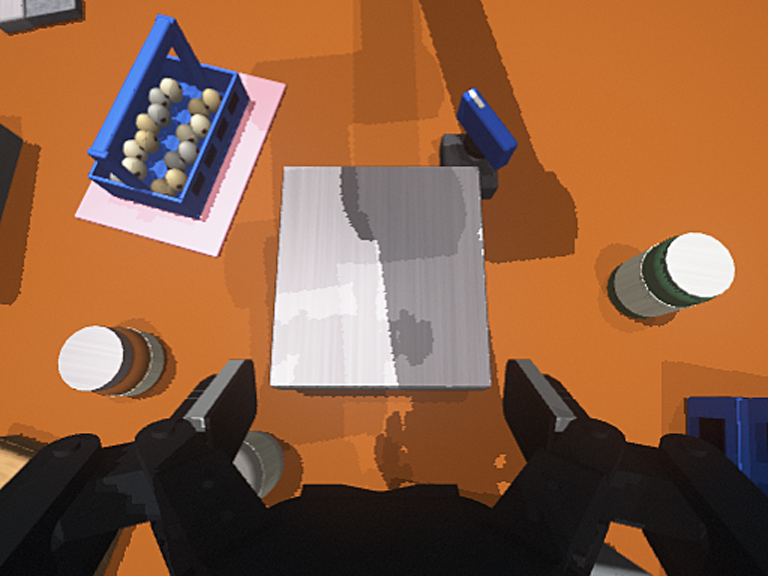

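Both views show all four deck corners and the pad's far-left corner. Triangulating with sub-pixel corners, using the pad corner as a height reference.

Run:
```python
from h import *
import pickle
a=pickle.load(open("n1.pkl","rb"));b=pickle.load(open("n2.pkl","rb"))
up=lambda l:np.array([[(x+.5)/1.5-.5,(y+.5)/1.5-.5] for x,y in l])
A=up([(262,170),(497,170),(473,381),(287,383),(202,223)]);B=up([(283,167),(479,167),(490,386),(271,387),(219,255)])
def sub(im,p):
    f=im["frame"];g=np.ascontiguousarray(f[...,2])  # blue channel: deck vs orange
    return cv2.cornerSubPix(g,p.astype(np.float32).reshape(-1,1,2),(4,4),(-1,-1),(3,40,.01)).reshape(-1,2)
for X,Y in ((A,B),(sub(a,A),sub(b,B))):
    print(np.c_[X,Y].round(1).tolist())
    P=tri(a,X,b,Y);print(P.round(4))
    Q=P[:4,:3];c=Q.mean(0);n=np.linalg.svd(Q-c)[2][2];n*=np.sign(n[2]);print("normal",n.round(4),"tilt",np.arccos(n[2]).round(4))
```

```text
[[174.5, 113.2, 188.5, 111.2], [331.2, 113.2, 319.2, 111.2], [315.2, 253.8, 326.5, 257.2], [191.2, 255.2, 180.5, 257.8], [134.5, 148.5, 145.8, 169.8]]
[[4.975e-01 1.524e-01 8.000e-02 2.400e-03]
 [4.661e-01 3.442e-01 8.020e-02 2.000e-03]
 [6.772e-01 3.782e-01 8.240e-02 1.200e-03]
 [7.098e-01 1.884e-01 8.270e-02 2.000e-04]
 [5.784e-01 7.640e-02 4.800e-03 5.000e-04]]
normal [-0.0114 -0.0017  0.9999] tilt 0.0116
[[173.5, 113.69999694824219, 188.6999969482422, 110.5], [332.0, 113.69999694824219, 318.0, 110.9000015258789], [314.8999938964844, 253.60000610351562, 327.20001220703125, 256.5], [190.39999389648438, 254.5, 179.60000610351562, 256.5], [133.10000610351562, 150.10000610351562, 143.6999969482422, 170.89999389648438]]
[[4.976e-01 1.525e-01 8.230e-02 1.000e-03]
 [4.665e-01 3.436e-01 8.190e-02 6.000e-04]
 [6.764e-01 3.781e-01 8.310e-02 2.000e-04]
 [7.082e-01 1.871e-01 8.330e-02 0.000e+00]
 [5.812e-01 7.410e-02 5.700e-03 2.000e-04]]
normal [-5.3e-03  6.0e-04  1.0e+00] tilt 0.0054
```

The refined corners sit at 82 to 83 mm (diagonal difference 1.4 mm, tilt about 0.005 rad, where the starting lean would give about 10 mm), so the platform is level. The gripper is clear of everything, so I'm handing in.

Run:
```python
from h import *
s=get_state();print(s["clock"],s["contact_force"].round(1),abs(s["qd"]).max().round(4))
print(sign_off())
```

```text
30.075 [-0.1  0.3  2.2] 0.063
the job is handed in; nothing more can be done
None
```

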